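# Lower the casting flask with the lift's release valve

### The job

The bench lift is holding a hot casting flask up under its sealing head. Take the slotted T-key from its wooden stand, fit it fully down over the flat tang of the release screw on the pump block without forcing it, and crack the screw open anticlockwise only a fraction of a turn, so that the flask sinks slowly (never faster than about 2.5 cm a second) until it is fully down. Then turn the screw back clockwise until it is closed snugly, not hard, and leave the key standing on it; do not touch the flask or the lifting table and do not disturb the other things on the bench.

Things in the scene. Friction and masses are not known exactly. Their poses are not given: they have to be found in the camera images.
- key_bar (a point): Centre of the dark cross bar of the steel T-key, which is 100 mm tall and stands upright in the stand. The bar is 70 mm long along this frame's x, 12 mm wide (y) and 14 mm high; grip it across its 12 mm. Below it a round shank of 11 mm. z is up along the key. 0.20 kg.
- key_foot (a point): Point on the key's axis at the underside of its foot, 93 mm below key_bar; same axes. The foot is a 26 mm round hub over two prongs, each 22 mm long (x), 7 mm thick and 18 mm deep, with an open slot 8 mm wide between them that runs along x, parallel to the bar. Do not push or twist it on the screw with more than about 30 N.
- key_stand: Fixed wooden block 130 x 70 x 35 mm, origin at the centre of its underside. The key stands in a pocket 30 x 28 mm, 25 mm deep, centred at x = -30 mm, y = 0 of the block (a few mm of play); a steel pin punch 13 mm thick stands up to z = 95 mm in a round hole at x = +45, y = +15 mm.
- lift: Fixed flask lift on a base plate 240 x 450 mm; origin on the bench, x away from the robot at yaw 0, y to its left. Grey pump block, top 72 mm high, with the release screw at x = -40, y = +115 mm and a dial gauge at x = -75, y = +62 mm (top at 127 mm). Blue oil reservoir behind it (x 15 to 100, y 50 to 200 mm), top 92 mm, cap to 102 mm.
- valve_seat (a point): Release screw: point on its upright axis at the top face of its round steel collar (32 mm across, 86 mm above the bench), on which the seated key's foot rests. From this face a flat steel tang rises 16 mm: 20 mm long along this frame's x, 6 mm thick (y), its top edge rounded to 3 mm radius. The frame turns with the screw; z up.
- valve (a joint): Angle of the release screw (rad): 0 = closed on its stop, growing anticlockwise from above; other stop at 1.5. Friction holds it; turning takes about 0.1 N m. The ram stays up until a cracking angle that differs each run with the load (about 0.2 to 0.7); past it, it sinks, by some 8 to 10 mm/s more per 0.05 rad; 0.2 rad past it is too fast. Answers within 0.2 s.
- ram (a joint): How far the ram with its lifting table and flask has been lowered (m): 0 = up, as it starts, with the flask 3 mm below the sealing head; 0.075 = fully down on its stop. It moves only through the valve.
- flask_top (a point): Centre of the top of the flask on the lifting table (perforated dark steel with white fill, 76 mm body, 94 mm flange), 303 mm above the bench when up, 228 mm when fully down. The table is 120 mm across.
- punch: Steel pin punch, 13 mm thick, 85 mm long, standing in the key stand; origin at its lower end. Leave alone.
- spanner: Steel spanner, 150 mm long, lying on the lift's base plate; origin at its underside's centre. Leave alone.
- spare_flask: Second perforated flask, 76 mm wide (flange 94 mm), 100 mm tall, standing; origin under its centre. Leave alone.
- crucible: Dark crucible, 66 mm wide, 70 mm tall, standing; origin under its centre. Leave alone.
- tongs: Steel flask tongs, 325 mm long, lying; origin under the rivet. Leave alone.
- wire_brush: Brush with wooden handle, 190 mm long, lying; origin under its middle. Leave alone.
- pump_handle: Steel pump handle tube, 18 mm thick, 260 mm long, lying; origin under its middle. Leave alone.
- sprue_base: Dark rubber sprue base, 84 mm wide, 30 mm tall; origin under its centre. Leave alone.
- pump_plunger (a point): Pump plunger with its empty handle socket on the pump block, 65 mm to the left of the release screw; socket 50 mm long along x, 22 mm thick, top at 115 mm; this point is at its middle. Leave alone.
- head_rim (a point): Centre of the underside of the fixed sealing head, 306 mm above the bench, straight over the flask. Head 108 mm across, up to 442 mm height, on a post 40 mm square that stands 105 mm to the right of it (-y of the lift).
Mind the look-alikes: they are no part of the job. What is shaped like the part that bears key_bar but turquoise is not meant.

How it is judged:
By the outcome, as a careful person would: the job done as asked, in the order asked, and still so for the second after the job is handed in, with the robot touching nothing.
It also fails if it takes over 69 s, if anything falls off the work surface, if the arm or the gripper's body presses on something with over 40 N, if the wrist force passes 120 N, or if a joint passes its speed limit or range.

### The arm

A 7-joint arm with a two-finger parallel gripper is mounted at the origin on the work surface. World frame = base frame: x ahead of the robot, y to its left, z up, the work surface at z = 0. Lengths are in m, angles in rad, forces in N, time in s.
With the tool pointing down it reaches from about 0.4 to 0.85 m from the base axis. Payload 10.4 kg.
Tool frame: the origin (TCP) lies at the very end of the fingers, on their centre line; the grasp point (between the pads) lies r.grasp_offset behind it (r.grasp_offset is the distance from the TCP to the grasp point, in m); z points along the fingers, y is the direction in which the jaws open and shut (so a half turn about z gives the same grasp; the last joint's range is limited). The gripper opens to 87 mm and grips with 3 to 60 N. Pads are 19 mm wide; open, the fingers measure 117 mm over their backs; the gripper's body (75 mm by 190 mm) begins 51 mm behind the grasp point.
Start: joints at [1.129, 0.332, -0.065, 1.46, 0.022, 1.35, -0.088], TCP at [0.254, -0.571, 0.194] pointing down, gripper open.
Joint ranges: [-2.6, 2.6], [-0.5, 2.12], [-1.47, 1.34], [0.16, 2.42], [-1.27, 4.41], [0.06, 2.06], [-2.6, 2.6]. Speed limits (rad/s): [2.22, 2.22, 2.79, 2.79, 3.14, 3.14, 3.14].

### API

Orientations are given as a unit quaternion [x, y, z, w].
In Python, from bench import read_state, cams, job, r gives the robot as it stands. The module is installed in compiled form; this text tells all that it offers.
- The arm moves only by the tool arm_command, never from a script. Its argument "increments" is a list of rows, each an object of numbers: "gripper": the opening in per cent of the stroke, from 0 (shut) to 100 (fully open); "dx", "dy", "dz": the shift along the tool's x, y, z in m; "spin": the turn about the tool's z in degrees. In form: [{"gripper": .., "dx": .., "dy": .., "dz": .., "spin": ..}, ...]. A call has exactly 8 rows; each row shifts and turns the commanded pose from where the row before left it, along the tool's axes as they then stand; what a row does not reach is not made up. A row lasts 1/8 s, in which the tool goes at most 62.5 mm and 10.7 degrees, less where a joint would pass 70% of its speed; a pose out of reach is approached as far as the arm can. A call with a gripper value outside its range is refused whole. The fingers move at their own pace and stop on an object; "grip_force" is the grip in N (left out, the last holds). Time passes only in rows, so rows that do not move let the fingers close, or fill a call up. It gives the time, the measured TCP pose, the force and the opening at its end, in the units of the state.
- read_state(): the state, without advancing time (a new reading comes with each control period).
- cams.camera(name): name is "scene" or "top" or "wrist"; returns the picture (400x640x3 uint8, red, green, blue); there is no depth.
- cams.camera_info(name): a dict with "K" (3x3 intrinsics, pixels), "rvec" (rotation vector, rad) and "tvec" (3), from world to camera coordinates, as OpenCV has them. Camera axes: x right, y down, z forward; pixel columns grow to the right and rows downward; lengths in m; the calibration is good to about 2 mm. A picture is of the moment at which its call begins: read the wrist's pose just before it. camera_info takes no time and is no camera call; for the wrist camera it gives the pose at the moment of the call.
- job.close_job(): hands the job in, once; it reports no verdict.
The state is a dict: "time": time; "joint_positions": joint angles; "joint_vel": joint speeds; "joint_torque": joint torques, N m; "ee_pos": TCP position; "eef_rot": TCP orientation; "ft_force": force on the tool from outside, world axes, zero at the start; "torque": the same for the moment, N m; "width": finger opening in m.
Only numpy, scipy, OpenCV 4.12 (cv2) and the standard library are available. Lean on these libraries where they do the work, as an engineer would, in place of code of your own. Each camera call takes 0.05 s, during which the arm holds its last target.

## Working session

There is one attempt and no reset: what is moved stays moved. The work goes in short steps, Python scripts to look and compute and a tool call to move; the robot and the scene stay as the last step left them, time stands still between calls to the robot, and variables do not carry over. Pictures are saved under pics/ and viewed, and the job is handed in when it is done.

Besides the shell and the picture viewer there is one more tool, called after "Request:" by a JSON object that holds its "method" and its "body", one argument or row to a line. arm_command: Moves the arm, as the interface text tells. Its arguments: {"type":"object","properties":{"increments":{"type":"array","items":{"type":"object","properties":{"gripper":{"type":"number"},"dx":{"type":"number"},"dy":{"type":"number"},"dz":{"type":"number"},"spin":{"type":"number"}}}},"grip_force":{"type":"number"}},"required":["increments"]}

```bash
mkdir -p pics; ls
python3 - <<'E'
from bench import read_state,cams,job,r
import cv2,json
s=read_state();print(s);print(r.grasp_offset)
for n in("scene","top","wrist"):
    print(n,cams.camera_info(n))
    cv2.imwrite(f"pics/{n}0.png",cams.camera(n)[:,:,::-1])
E
```

```text
pics
{'time': 0.0, 'joint_positions': array([ 1.1293717 ,  0.33289794, -0.06471855,  1.46097497,  0.02161168,
        1.34987172, -0.08849299]), 'joint_vel': array([-0.00031577, -0.00024444, -0.00042961,  0.00168004, -0.00118855,
        0.00143782, -0.00025087]), 'joint_torque': array([-6.69166511e-04, -6.23253107e+01,  2.39815313e-02, -3.89906716e+01,
       -6.13146974e-02,  3.93625244e-02,  1.56528222e-04]), 'ee_pos': array([ 0.25400108, -0.57058187,  0.19352167]), 'eef_rot': array([ 9.78147922e-01,  2.07908906e-01, -1.86589659e-04, -7.03597237e-04]), 'ft_force': array([0.4604013 , 0.66347145, 0.86366869]), 'torque': array([-0.01969596, -0.01954089,  0.0481201 ]), 'width': 0.08702224918558743}
0.0187
scene {'K': array([[477.07529454,   0.        , 321.96410193],
       [  0.        , 477.07529454, 207.28653317],
       [  0.        ,   0.        ,   1.        ]]), 'rvec': array([ 1.21814087,  2.27101597, -1.01463012]), 'tvec': array([ 0.17281995, -0.20287473,  1.81128882])}
top {'K': array([[463.37067569,   0.        , 319.87533393],
       [  0.        , 463.37067569, 198.52856196],
       [  0.        ,   0.        ,   1.        ]]), 'rvec': array([ 2.16278976, -2.16947137,  0.10500616]), 'tvec': array([0.14276797, 0.52621248, 1.66266027])}
wrist {'K': array([[336.52927098,   0.        , 317.01048009],
       [  0.        , 336.52927098, 196.72003155],
       [  0.        ,   0.        ,   1.        ]]), 'rvec': array([-2.44206228,  1.58583668,  0.21472702]), 'tvec': array([-0.62492124, -0.03115996,  0.39066395])}
```

View pics/scene0.png

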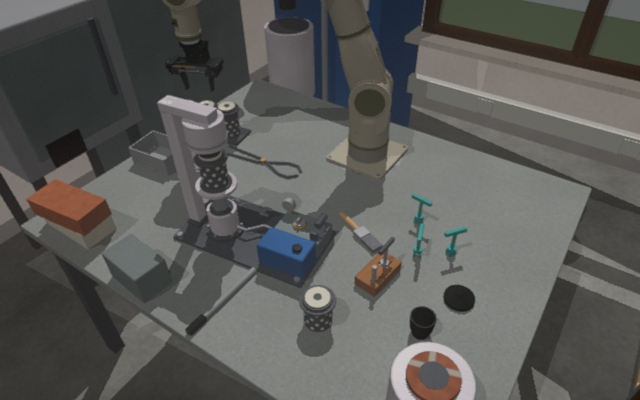

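View pics/top0.png

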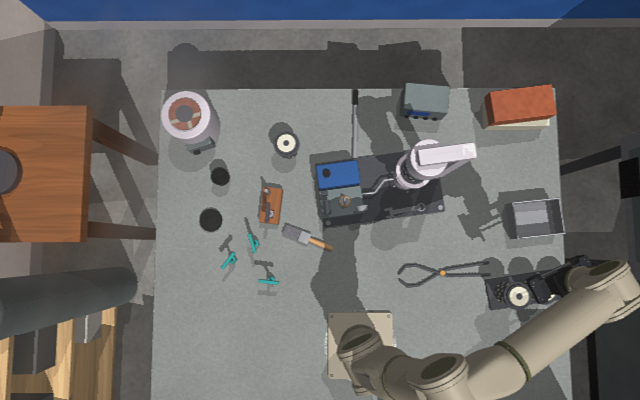

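View pics/wrist0.png

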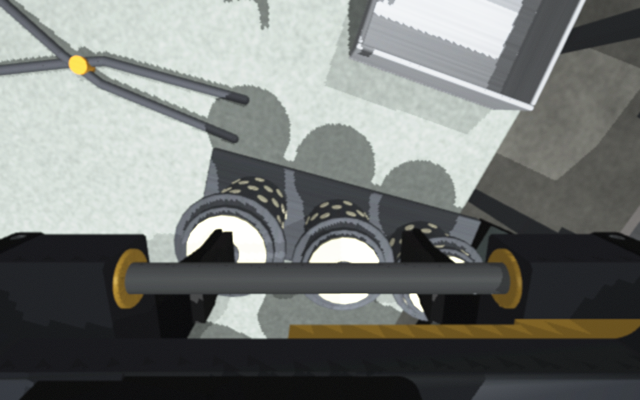

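The scene view shows the stand with the key near (378,272), the lift near (250,220) and three turquoise decoys. In the top view the stand is at (270,203) and the pump block at (345,200). I'll zoom in.

Run:
```python
import cv2
t=cv2.imread("pics/top0.png");s=cv2.imread("pics/scene0.png")
cv2.imwrite("pics/topz.png",cv2.resize(t[150:250,240:400],None,fx=5,fy=5,interpolation=cv2.INTER_CUBIC))
cv2.imwrite("pics/scz.png",cv2.resize(s[190:300,240:400],None,fx=5,fy=5,interpolation=cv2.INTER_CUBIC))
```

```text
(no output)
```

View pics/topz.png

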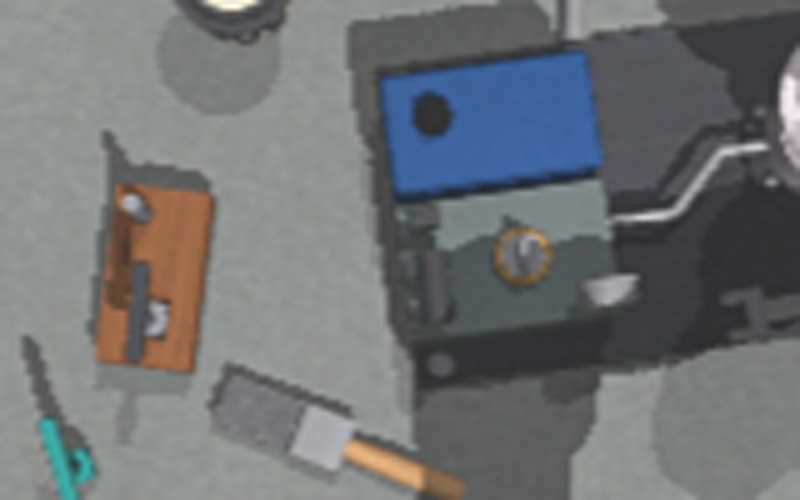

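View pics/scz.png

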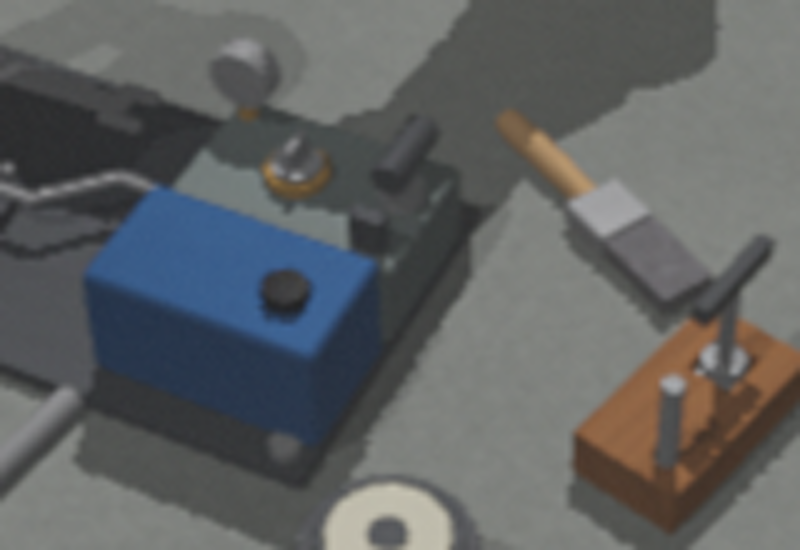

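```bash
cat > h.py <<'E'
import numpy as np,cv2
from bench import read_state,cams,job,r
def ray(n,u,v,ci=None):
    c=ci or cams.camera_info(n);R=cv2.Rodrigues(c["rvec"])[0]
    d=R.T@np.linalg.inv(c["K"])@np.array([u,v,1.]);return -R.T@c["tvec"],d/np.linalg.norm(d)
def pl(n,u,v,z,ci=None):
    o,d=ray(n,u,v,ci);return o+d*(z-o[2])/d[2]
def tri(a,b):
    (o1,d1),(o2,d2)=a,b
    A=np.c_[d1,-d2];t=np.linalg.lstsq(A,o2-o1,rcond=None)[0]
    p,q=o1+t[0]*d1,o2+t[1]*d2;return (p+q)/2,np.linalg.norm(p-q)
def proj(n,P,ci=None):
    c=ci or cams.camera_info(n);return cv2.projectPoints(np.array(P,float).reshape(-1,3),c["rvec"],c["tvec"],c["K"],None)[0][:,0]
E
python3 - <<'E'
from h import *
T=lambda u,v:(240+(u-2)/5,150+(v-2)/5)
S=lambda u,v:(240+(u-2)/5,190+(v-2)/5)
for nm,a,z in [("bar+x",(141,264),.11),("bar-x",(134,361),.11),("collar",(523,256),.086),("resTL",(380,74),.092),("resTR",(587,54),.092),("resBR",(602,165),.092),("resBL",(398,195),.092),("stTL",(118,185),.035),("stTR",(214,192),.035),("stBR",(191,372),.035),("stBL",(98,362),.035)]:
    print(nm,pl("top",*T(*a),z).round(4))
for nm,a,z in [("bar+x",(704,310),.103),("bar-x",(764,244),.103),("collar",(297,166),.086),("cap",(285,284),.102)]:
    print("S",nm,pl("scene",*S(*a),z).round(4))
E
```

```text
bar+x [0.5053 0.3213 0.11  ]
bar-x [0.438  0.3255 0.11  ]
collar [0.5123 0.0553 0.086 ]
resTL [0.6413 0.1556 0.092 ]
resTR [0.6551 0.0092 0.092 ]
resBR [ 5.759e-01 -5.000e-04  9.200e-02]
resBL [0.5551 0.1431 0.092 ]
stTL [0.5703 0.3475 0.035 ]
stTR [0.5649 0.2774 0.035 ]
stBR [0.4339 0.2934 0.035 ]
stBL [0.4413 0.3607 0.035 ]
S bar+x [0.5002 0.3219 0.103 ]
S bar-x [0.4379 0.3259 0.103 ]
S collar [0.5166 0.0584 0.086 ]
S cap [0.6092 0.1183 0.102 ]
```

Request:
{"method": "arm_command", "body": {
  "increments": [
    {"gripper": 100,"dz": -0.06},
    {"gripper": 100,"dz": -0.06},
    {"gripper": 100,"dz": -0.02,"spin": 10},
    {"gripper": 100,"spin": 10},
    {"gripper": 100,"spin": 9},
    {"gripper": 100,"dx": 0.0126,"dy": -0.0563},
    {"gripper": 100,"dx": 0.0126,"dy": -0.0563},
    {"gripper": 100,"dx": 0.0126,"dy": -0.0563}
  ]
}}

```text
validation failed for argument at $.in...
```

Request:
{"method": "arm_command", "body": {
  "increments": [
    {"gripper": 100,"dx": 0.0126,"dy": -0.0563},
    {"gripper": 100,"dx": 0.0126,"dy": -0.0563},
    {"gripper": 100,"dx": 0.0126,"dy": -0.0563},
    {"gripper": 100,"dx": 0.004,"dy": -0.0556},
    {"gripper": 100,"dx": 0.004,"dy": -0.0556},
    {"gripper": 100,"dx": 0.004,"dy": -0.0556},
    {"gripper": 100,"dx": 0.004,"dy": -0.0556},
    {"gripper": 100,"dx": 0.0,"dy": 0}
  ]
}}

```text
validation failed for argument at $.in...
```

Run:
```python
from h import *
s=read_state();print(s['time'],s['ee_pos'],s['eef_rot'],s['joint_positions'].round(2))
c=cams.camera_info("wrist");R=cv2.Rodrigues(c["rvec"])[0];print("cam",-R.T@c["tvec"],R)
cv2.imwrite("pics/w1.png",cams.camera("wrist")[:,:,::-1])
```

```text
0.15 [ 0.25402829 -0.57069713  0.19375352] [ 9.78156747e-01  2.07867984e-01 -1.24792439e-04 -5.14442874e-04] [ 1.13  0.33 -0.06  1.46  0.02  1.35 -0.09]
cam [ 0.3207671  -0.54212829  0.38397881] [[ 0.40652076 -0.91363981 -0.00177789]
 [-0.881294   -0.39264034  0.26297235]
 [-0.24096008 -0.10533688 -0.96480173]]
```

View pics/w1.png

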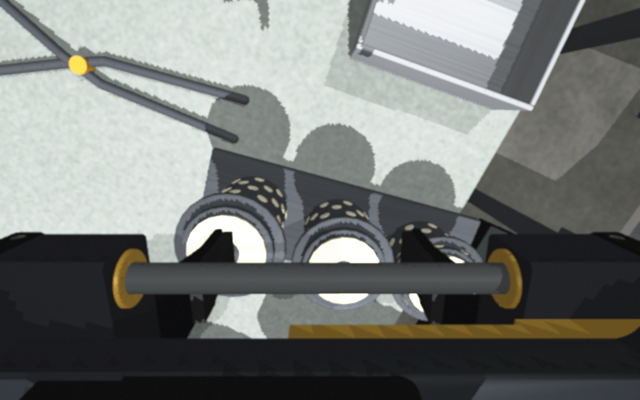

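Request:
{"method": "arm_command", "body": {
  "increments": [
    {"gripper": 100,"dx": 0,"dy": 0,"dz": -0.06,"spin": 0},
    {"gripper": 100,"dx": 0,"dy": 0,"dz": -0.06,"spin": 0},
    {"gripper": 100,"dx": 0,"dy": 0,"dz": -0.02,"spin": 10},
    {"gripper": 100,"dx": 0,"dy": 0,"dz": 0,"spin": 10},
    {"gripper": 100,"dx": 0,"dy": 0,"dz": 0,"spin": 9},
    {"gripper": 100,"dx": 0.0126,"dy": -0.0563,"dz": 0,"spin": 0},
    {"gripper": 100,"dx": 0.0126,"dy": -0.0563,"dz": 0,"spin": 0},
    {"gripper": 100,"dx": 0.0126,"dy": -0.0563,"dz": 0,"spin": 0}
  ]
}}

```text
time: 1.2
ee_pos: [0.3069, -0.4042, 0.3342]
eef_rot: [0.999, -0.044, -0.0, 0.0]
ft_force: [1.0, 1.0, 0.3]
width: 0.0872
```

Request:
{"method": "arm_command", "body": {
  "increments": [
    {"gripper": 100,"dx": 0.0126,"dy": -0.0563,"dz": 0,"spin": 0},
    {"gripper": 100,"dx": 0.0126,"dy": -0.0563,"dz": 0,"spin": 0},
    {"gripper": 100,"dx": 0.0126,"dy": -0.0563,"dz": 0,"spin": 0},
    {"gripper": 100,"dx": 0.0075,"dy": -0.0584,"dz": 0,"spin": 0},
    {"gripper": 100,"dx": 0.0075,"dy": -0.0584,"dz": 0,"spin": 0},
    {"gripper": 100,"dx": 0.0075,"dy": -0.0584,"dz": 0,"spin": 0},
    {"gripper": 100,"dx": 0.0075,"dy": -0.0584,"dz": 0,"spin": 0},
    {"gripper": 100,"dx": 0.0075,"dy": -0.0584,"dz": 0,"spin": 0}
  ]
}}

```text
time: 2.2
ee_pos: [0.4217, 0.0484, 0.3345]
eef_rot: [0.999, -0.044, 0.0, 0.0]
ft_force: [0.3, -0.1, -0.1]
width: 0.0869
```

Run:
```python
from h import *
import pickle
s=read_state();print(s['time'],s['ee_pos'],s['eef_rot'],abs(s['joint_vel']).max())
c=cams.camera_info("wrist");im=cams.camera("wrist")[:,:,::-1]
pickle.dump(c,open("w1.pkl","wb"))
cv2.imwrite("pics/w1b.png",im)
print(proj("wrist",[.513,.056,.086],c))
```

```text
2.2 [0.42173787 0.04842849 0.33445194] [ 9.99040826e-01 -4.37860956e-02  3.50710077e-04  2.86886435e-04] 1.1281041147100492
[[304.46785458  90.53879575]]
```

View pics/w1b.png

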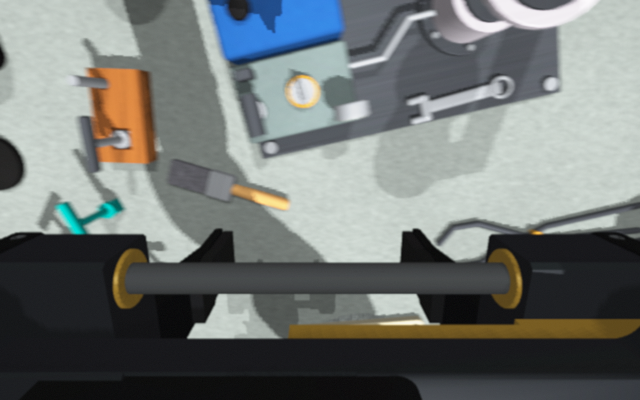

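Run:
```python
from h import *
import pickle
s=read_state();print(s['time'],s['ee_pos'],abs(s['joint_vel']).max())
c=cams.camera_info("wrist");im=cams.camera("wrist")[:,:,::-1]
pickle.dump(c,open("w2.pkl","wb"))
cv2.imwrite("pics/w2.png",im)
print(proj("wrist",[.513,.056,.086],c))
cv2.imwrite("pics/w2z.png",np.hstack([cv2.resize(im[60:120,270:335],None,fx=8,fy=8,interpolation=cv2.INTER_CUBIC)]))
```

```text
2.25 [0.42205573 0.05653828 0.33462269] 0.1995358803829606
[[312.10020049  90.29378221]]
```

View pics/w2z.png

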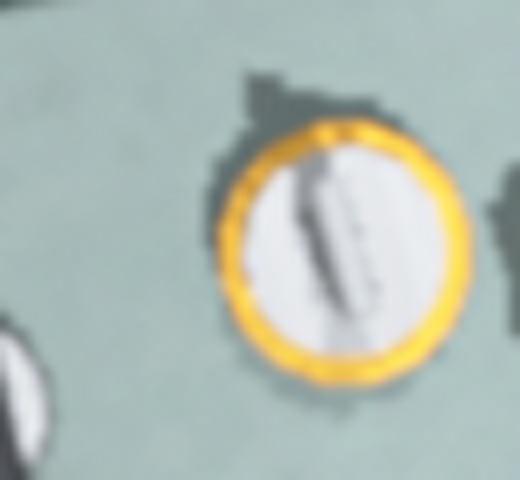

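Request:
{"method": "arm_command", "body": {
  "increments": [
    {"gripper": 100,"dx": -0.01,"dy": 0,"dz": 0.06,"spin": 0},
    {"gripper": 100,"dx": -0.006,"dy": 0,"dz": 0.06,"spin": 0},
    {"gripper": 100,"dx": 0,"dy": 0,"dz": 0,"spin": 0},
    {"gripper": 100,"dx": 0,"dy": 0,"dz": 0,"spin": 0},
    {"gripper": 100,"dx": 0,"dy": 0,"dz": 0,"spin": 0},
    {"gripper": 100,"dx": 0,"dy": 0,"dz": 0,"spin": 0},
    {"gripper": 100,"dx": 0,"dy": 0,"dz": 0,"spin": 0},
    {"gripper": 100,"dx": 0,"dy": 0,"dz": 0,"spin": 0}
  ]
}}

```text
time: 3.3
ee_pos: [0.406, 0.0479, 0.2146]
eef_rot: [0.999, -0.044, 0.0, 0.0]
ft_force: [-0.0, -0.1, -0.2]
width: 0.0873
```

```bash
cat > shot.py <<'E'
from h import *
import pickle,sys
n,x,y,z=sys.argv[1],*map(float,sys.argv[2:5])
s=read_state();print(s['time'],s['ee_pos'],s['eef_rot'],abs(s['joint_vel']).max())
c=cams.camera_info("wrist");im=cams.camera("wrist")[:,:,::-1]
pickle.dump(c,open(n+".pkl","wb"));cv2.imwrite(f"pics/{n}.png",im)
u,v=proj("wrist",[x,y,z],c)[0];print(u,v)
u0,v0=max(0,int(u)-50),max(0,int(v)-50)
print("crop",u0,v0)
cv2.imwrite(f"pics/{n}z.png",cv2.resize(im[v0:v0+95,u0:u0+100],None,fx=6,fy=6,interpolation=cv2.INTER_CUBIC))
E
python3 shot.py w3 .513 .056 .086
```

```text
3.3 [0.40600658 0.04791777 0.21456597] [ 9.99046468e-01 -4.36591436e-02  1.82457182e-04  4.05826527e-05] 0.004137727914770055
297.3072363272938 66.39695358355743
crop 247 16
```

View pics/w3z.png

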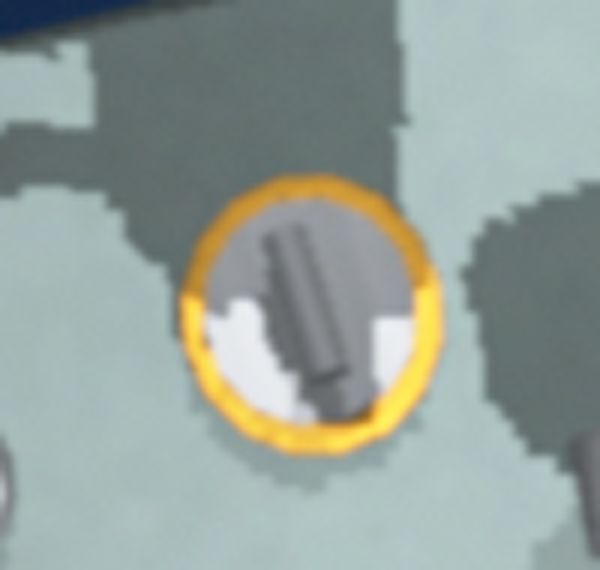

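View pics/w3.png

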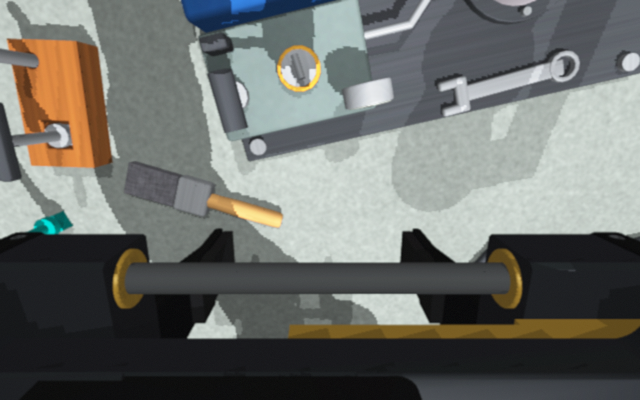

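Run:
```python
from h import *
import pickle
c=pickle.load(open("w3.pkl","rb"));im=cv2.imread("pics/w3.png")
Z=lambda u,v:(247+(u-2.5)/6,16+(v-2.5)/6)
print("collar",pl("wrist",*Z(310,311),.086,c))
a=pl("wrist",*Z(286,230),.101,c);b=pl("wrist",*Z(330,375),.101,c)
print(a,b,(a+b)/2,np.degrees(np.arctan2(*(a-b)[1::-1])),np.linalg.norm(a-b))
for L,R in[((268,240),(315,380)),((303,226),(346,370))]:
    a=pl("wrist",*Z(*L),.1,c);b=pl("wrist",*Z(*R),.1,c);print(np.degrees(np.arctan2(*(a-b)[1::-1])),np.linalg.norm(a-b))
# yellow ring ellipse
hsv=cv2.cvtColor(im,cv2.COLOR_BGR2HSV)
m=cv2.inRange(hsv,(12,130,80),(35,255,255));m[:,:250]=0;m[:,350:]=0;m[110:]=0
k=cv2.findContours(m,cv2.RETR_CCOMP,cv2.CHAIN_APPROX_NONE)[0]
for q in k:
    if len(q)>30: e=cv2.fitEllipse(q);print(e,pl("wrist",*e[0],.086,c),pl("wrist",*e[0],.08,c))
print("st",s:=0)
```

```text
collar [0.51208127 0.05525248 0.086     ]
[0.52136607 0.05684164 0.101     ] [0.50175394 0.05261983 0.101     ] [0.51156    0.05473074 0.101     ] 12.148402156767652 0.02006139130281408
13.804307649739542 0.01965279091803983
11.999781273617382 0.019950522599817506
((298.42132568359375, 67.97509765625), (42.04877471923828, 45.163673400878906), 170.96609497070312) [0.51160442 0.05514824 0.086     ] [0.51222672 0.05541401 0.08      ]
((298.1753845214844, 67.59673309326172), (37.40458297729492, 39.38982391357422), 169.65870666503906) [0.51193766 0.05533389 0.086     ] [0.51256623 0.05560315 0.08      ]
st 0
```

Request:
{"method": "arm_command", "body": {
  "increments": [
    {"gripper": 100,"dx": -0.0107,"dy": -0.0439,"dz": -0.004,"spin": 0},
    {"gripper": 100,"dx": -0.0107,"dy": -0.0439,"dz": -0.004,"spin": 0},
    {"gripper": 100,"dx": -0.0107,"dy": -0.0439,"dz": -0.004,"spin": 0},
    {"gripper": 100,"dx": -0.0107,"dy": -0.0439,"dz": -0.004,"spin": 0},
    {"gripper": 100,"dx": -0.0107,"dy": -0.0439,"dz": -0.004,"spin": 0},
    {"gripper": 100,"dx": -0.0107,"dy": -0.0439,"dz": -0.004,"spin": 0},
    {"gripper": 100,"dx": 0,"dy": 0,"dz": 0,"spin": 0},
    {"gripper": 100,"dx": 0,"dy": 0,"dz": 0,"spin": 0}
  ]
}}

```text
time: 4.35
ee_pos: [0.365, 0.3154, 0.238]
eef_rot: [0.999, -0.044, -0.0, 0.0]
ft_force: [0.2, -1.6, -1.0]
width: 0.0872
```

```bash
python3 shot.py w4 .471 .3235 .11
```

```text
4.35 [0.36498765 0.31539256 0.23803744] [ 9.99045772e-01 -4.36738817e-02 -3.07991343e-04  2.08639296e-04] 0.01710390017142636
297.25666906205333 67.38476881216414
crop 247 17
```

View pics/w4z.png

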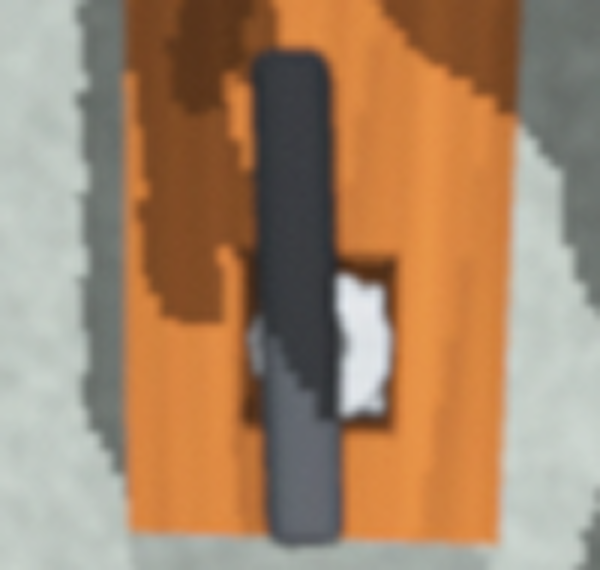

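View pics/w4.png

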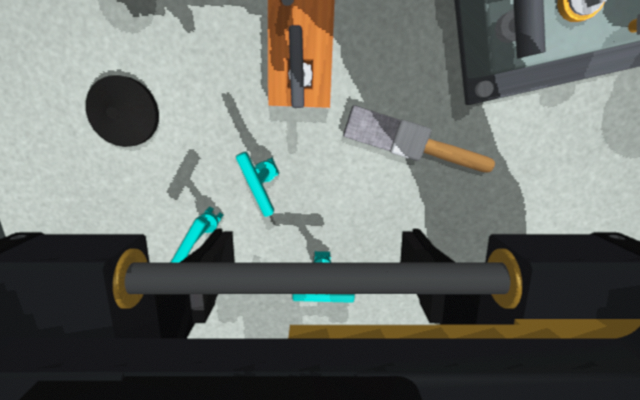

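Run:
```python
from h import *
import pickle
c=pickle.load(open("w4.pkl","rb"))
Z=lambda u,v:(247+(u-2.5)/6,17+(v-2.5)/6)
a=pl("wrist",*Z(291,50),.11,c);b=pl("wrist",*Z(305,542),.11,c)
print(a,b,(a+b)/2,np.degrees(np.arctan2(*(a-b)[1::-1])),np.linalg.norm(a-b))
for z in(.11,.096):
  for q in[(255,200),(333,200),(268,450),(342,450)]: print(z,pl("wrist",*Z(*q),z,c))
# hub (white) top surface z ~ 10+18+? 
for q in[(250,345),(392,345)]: print("hub",pl("wrist",*Z(*q),.033,c))
print("R",cv2.Rodrigues(c["rvec"])[0])
```

```text
[0.50525748 0.32183602 0.11      ] [0.4372778  0.32684111 0.11      ] [0.47126764 0.32433856 0.11      ] -4.210882548260565 0.06816369067708955
0.11 [0.48590538 0.32915494 0.11      ]
0.11 [0.48490795 0.31781165 0.11      ]
0.11 [0.45107736 0.33101476 0.11      ]
0.11 [0.45010268 0.31991712 0.11      ]
0.096 [0.48802481 0.3300623  0.096     ]
0.096 [0.48698349 0.31821999 0.096     ]
0.096 [0.4516646  0.33200394 0.096     ]
0.096 [0.45064703 0.32041808 0.096     ]
hub [0.47300159 0.33777328 0.033     ]
hub [0.47070765 0.31166798 0.033     ]
R [[-8.74581844e-02 -9.96167751e-01 -9.37438193e-04]
 [-9.60834622e-01  8.41076418e-02  2.64050629e-01]
 [-2.62959875e-01  2.39941117e-02 -9.64508365e-01]]
```

Request:
{"method": "arm_command", "body": {
  "increments": [
    {"gripper": 100,"dx": 0.035,"dy": -0.006,"dz": 0.02,"spin": 0},
    {"gripper": 100,"dx": 0.035,"dy": -0.006,"dz": 0.02,"spin": 0},
    {"gripper": 100,"dx": 0.0351,"dy": -0.0062,"dz": 0.02,"spin": 0},
    {"gripper": 100,"dx": 0,"dy": 0,"dz": 0.03,"spin": -1.3},
    {"gripper": 100,"dx": 0,"dy": 0,"dz": 0.03,"spin": 0},
    {"gripper": 50,"dx": 0,"dy": 0,"dz": 0.02,"spin": 0},
    {"gripper": 50,"dx": 0,"dy": 0,"dz": 0.0137,"spin": 0},
    {"gripper": 30,"dx": 0,"dy": 0,"dz": 0,"spin": 0}
  ]
}}

```text
time: 5.4
ee_pos: [0.4713, 0.3238, 0.0842]
eef_rot: [0.999, -0.033, -0.0, 0.001]
ft_force: [0.2, -0.2, 0.3]
width: 0.0647
```

```bash
python3 - <<'E'
from h import *
s=read_state();print(s['time'],s['ee_pos'],s['eef_rot'],s['ft_force'],s['torque'],s['width'],s['joint_positions'].round(2))
E
python3 shot.py w5 .471 .3235 .11
```

```text
5.4 [0.4712594  0.32378129 0.08418922] [ 9.99460154e-01 -3.28472526e-02 -2.07091062e-04  6.44208298e-04] [ 0.16336869 -0.18259614  0.28672837] [ 0.09916345 -0.00375512 -0.00067889] 0.0646909580392857 [ 0.02  0.44 -0.87  1.7   0.36  1.17 -2.58]
5.4 [0.4712594  0.32378129 0.08418922] [ 9.99460154e-01 -3.28472526e-02 -2.07091062e-04  6.44208298e-04] 0.027200273867657093
316.99428858944947 248.32042298701867
crop 266 198
```

View pics/w5.png

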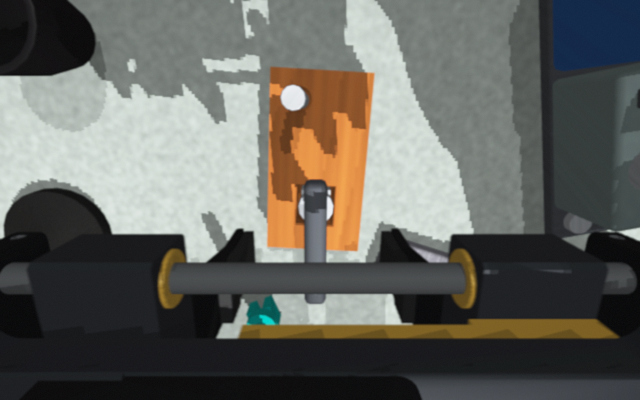

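Request:
{"method": "arm_command", "body": {
  "increments": [
    {"gripper": 0,"dx": 0,"dy": 0,"dz": 0,"spin": 0},
    {"gripper": 0,"dx": 0,"dy": 0,"dz": 0,"spin": 0},
    {"gripper": 0,"dx": 0,"dy": 0,"dz": 0,"spin": 0},
    {"gripper": 0,"dx": 0,"dy": 0,"dz": 0,"spin": 0},
    {"gripper": 0,"dx": 0,"dy": 0,"dz": 0,"spin": 0},
    {"gripper": 0,"dx": 0,"dy": 0,"dz": 0,"spin": 0},
    {"gripper": 0,"dx": 0,"dy": 0,"dz": 0,"spin": 0},
    {"gripper": 0,"dx": 0,"dy": 0,"dz": 0,"spin": 0}
  ],
  "grip_force": 40
}}

```text
time: 6.45
ee_pos: [0.4712, 0.3249, 0.0846]
eef_rot: [0.999, -0.032, 0.0, 0.0]
ft_force: [0.4, 0.7, -0.7]
width: 0.0004
```

```bash
python3 shot.py w6 .471 .3235 .11
python3 - <<'E'
from h import *
im=cams.camera("scene")[:,:,::-1]
print(read_state()['width'])
cv2.imwrite("pics/s6.png",cv2.resize(im[200:310,310:470],None,fx=5,fy=5,interpolation=cv2.INTER_CUBIC))
E
```

```text
6.45 [0.47116886 0.32487211 0.08459568] [ 9.99476943e-01 -3.23394481e-02  2.82175170e-07  3.37697215e-05] 0.0009411588256410757
318.9946444496076 247.6943015731292
crop 268 197
0.000490728044782014
```

View pics/w6.png

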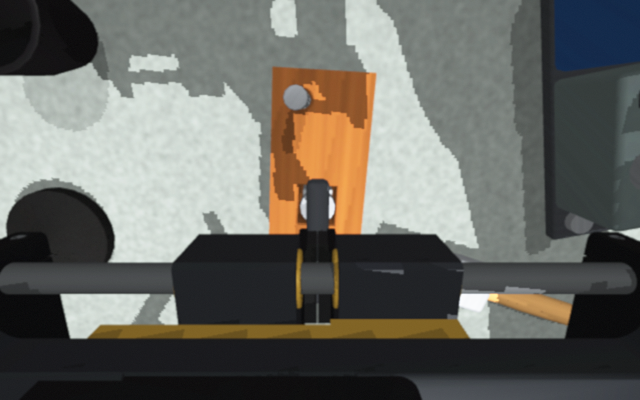

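View pics/s6.png

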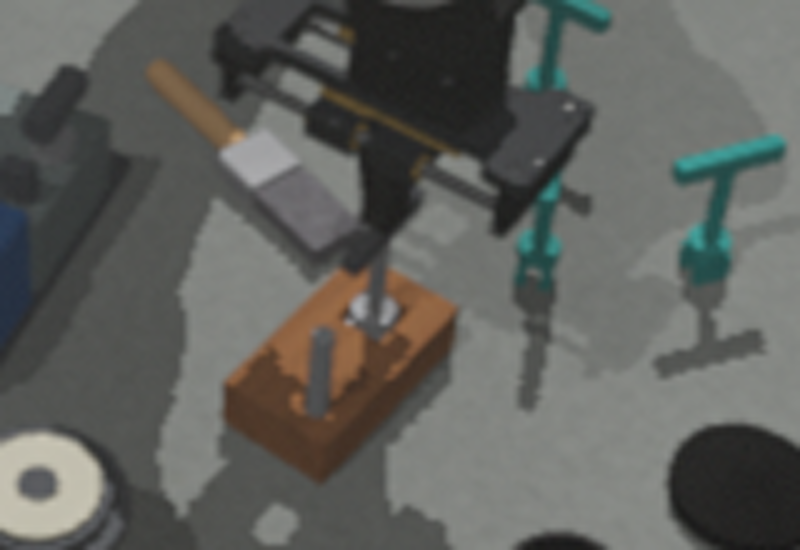

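Run:
```python
from h import *
im=cv2.imread("pics/w6.png");i5=cv2.imread("pics/w5.png")
cv2.imwrite("pics/w6c.png",np.hstack([cv2.resize(a[170:335,270:370],None,fx=3.6,fy=3.6,interpolation=cv2.INTER_CUBIC) for a in(im,i5)]))
import pickle
c=pickle.load(open("w5.pkl","rb"))
for z in(.11,.096,.1):print(z,proj("wrist",[[.5058,.3217,z],[.4363,.3266,z]],c))
s=read_state();print(s['joint_torque'].round(2))
```

```text
0.11 [[316.01044201 184.07545389]
 [315.53577259 306.22870807]]
0.096 [[316.08549974 178.19010536]
 [315.63591328 292.65757681]]
0.1 [[316.06521474 179.78067211]
 [315.60870476 296.34489323]]
[ -0.   -53.32 -12.25 -34.51   0.06  -0.07   0.  ]
```

View pics/w6c.png

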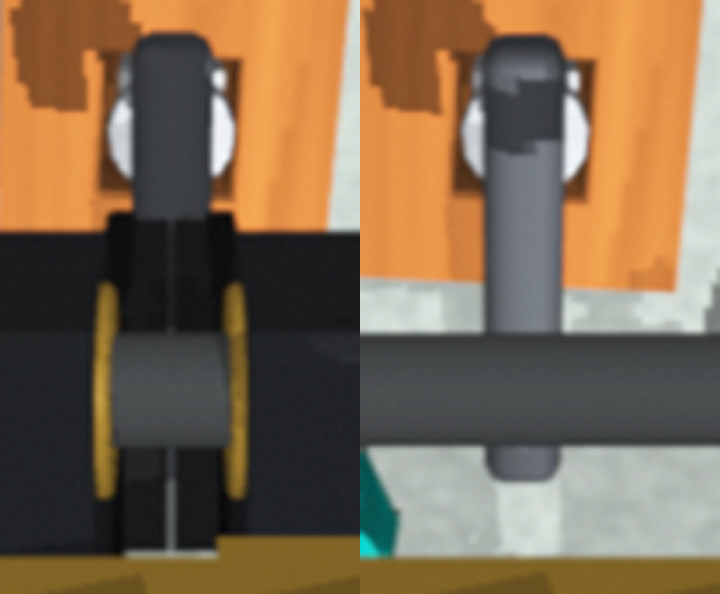

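Run:
```python
from h import *
import pickle
c4=pickle.load(open("w4.pkl","rb"));c5=pickle.load(open("w5.pkl","rb"))
Z=lambda u,v:(247+(u-2.5)/6,17+(v-2.5)/6)
T=lambda u,v:(240+(u-2)/5,150+(v-2)/5);S=lambda u,v:(240+(u-2)/5,190+(v-2)/5)
for a,b,t,s in[((291,50),(315.5,180),(141,264),(704,310)),((305,542),(315.5,302.8),(134,361),(764,244))]:
    r4=ray("wrist",*Z(*a),c4);r5=ray("wrist",*b,c5);rt=ray("top",*T(*t));rs=ray("scene",*S(*s))
    for n,x,y in[("45",r4,r5),("ts",rt,rs),("4s",r4,rs),("5s",r5,rs),("4t",r4,rt)]:print(n,tri(x,y))
# TCP projected in scene now
print(proj("scene",[[.4712,.3249,.0846],[.4712,.3249,.13]]))
im=cams.camera("scene")[:,:,::-1];cv2.imwrite("pics/s7.png",cv2.resize(im[230:280,355:415],None,fx=10,fy=10,interpolation=cv2.INTER_CUBIC))
```

```text
45 (array([0.50655503, 0.32201151, 0.10390241]), np.float64(0.0001590135393783328))
ts (array([0.50489596, 0.32267319, 0.1077832 ]), np.float64(0.0025118576251912873))
4s (array([0.50516277, 0.32293922, 0.10842576]), np.float64(0.0022430558078601597))
5s (array([0.50689622, 0.32319113, 0.10966739]), np.float64(0.003281900112907282))
4t (array([0.50560318, 0.3217456 , 0.10777838]), np.float64(0.0004394744848549541))
45 (array([0.43727823, 0.32675369, 0.10817868]), np.float64(0.0003838587219672668))
ts (array([0.43838767, 0.32623691, 0.10362063]), np.float64(0.0001854263927595566))
4s (array([0.43758306, 0.32658519, 0.10306362]), np.float64(0.0014517923008892802))
5s (array([0.43517789, 0.32605537, 0.10218358]), np.float64(0.0032943979935374313))
4t (array([0.43779976, 0.32673692, 0.10393302]), np.float64(0.0013946407360128706))
[[385.91401691 250.05462451]
 [387.19523498 238.73027061]]
```

View pics/s7.png

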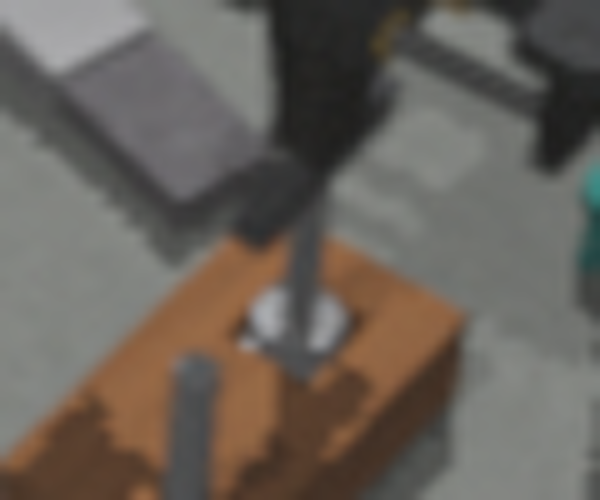

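Run:
```python
from h import *
import pickle
c=pickle.load(open("w6.pkl","rb"))
for z in(.0846,.1,.112,.13,.15):
    a=np.radians(-3.7);
    for dx in (.0095,-.0095):
        P=[[.4712+dx*np.cos(a)+s*np.sin(a),.3249+dx*np.sin(a)-s*np.cos(a),z] for s in(-.007,.007)]
        print(z,dx,proj("wrist",P,c).round(1).tolist())
```

```text
0.0846 0.0095 [[304.7, 215.3], [328.2, 215.3]]
0.0846 -0.0095 [[305.0, 244.9], [328.0, 244.9]]
0.1 0.0095 [[303.7, 224.1], [329.1, 224.1]]
0.1 -0.0095 [[304.0, 255.8], [328.8, 255.8]]
0.112 0.0095 [[302.8, 232.1], [329.9, 232.1]]
0.112 -0.0095 [[303.2, 265.6], [329.5, 265.6]]
0.13 0.0095 [[301.1, 246.2], [331.2, 246.2]]
0.13 -0.0095 [[301.6, 282.9], [330.8, 282.9]]
0.15 0.0095 [[298.8, 266.1], [333.2, 266.1]]
0.15 -0.0095 [[299.5, 307.0], [332.6, 307.0]]
```

The fingers shut without gripping. Projecting their front edge into the image puts the tips at about z = 0.11, above the bar and some 24 mm above the reported TCP. I'll open and go lower, which stays clear of the stand either way.

Request:
{"method": "arm_command", "body": {
  "increments": [
    {"gripper": 60,"dx": 0,"dy": 0,"dz": 0,"spin": 0},
    {"gripper": 60,"dx": 0,"dy": 0,"dz": 0,"spin": 0},
    {"gripper": 60,"dx": 0,"dy": 0,"dz": 0,"spin": 0},
    {"gripper": 60,"dx": 0,"dy": 0,"dz": 0,"spin": 0},
    {"gripper": 60,"dx": 0,"dy": 0,"dz": 0.006,"spin": 0},
    {"gripper": 60,"dx": 0,"dy": 0,"dz": 0.006,"spin": 0},
    {"gripper": 60,"dx": 0,"dy": 0,"dz": 0.006,"spin": 0},
    {"gripper": 60,"dx": 0,"dy": 0,"dz": 0.006,"spin": 0}
  ]
}}

```text
time: 7.6
ee_pos: [0.4711, 0.3248, 0.0601]
eef_rot: [0.999, -0.032, -0.0, 0.0]
ft_force: [0.4, -0.7, -0.4]
width: 0.0516
```

```bash
python3 shot.py w7 .471 .3235 .11
python3 - <<'E'
from h import *
im=cams.camera("scene")[:,:,::-1]
s=read_state();print(s['width'],s['ft_force'])
cv2.imwrite("pics/s8.png",cv2.resize(im[200:290,330:440],None,fx=7,fy=6.6,interpolation=cv2.INTER_CUBIC))
E
```

```text
7.6 [0.47106856 0.32480711 0.06006581] [ 9.99477914e-01 -3.23090510e-02 -9.61224806e-05  1.26879034e-04] 0.0988048532277836
319.1209409805764 269.4286961862102
crop 269 219
0.05204120370031539 [ 0.97636036 -0.08550783 -0.15642565]
```

View pics/w7.png

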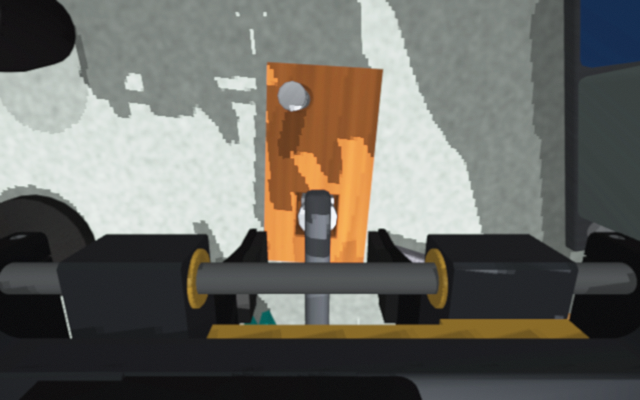

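View pics/s8.png

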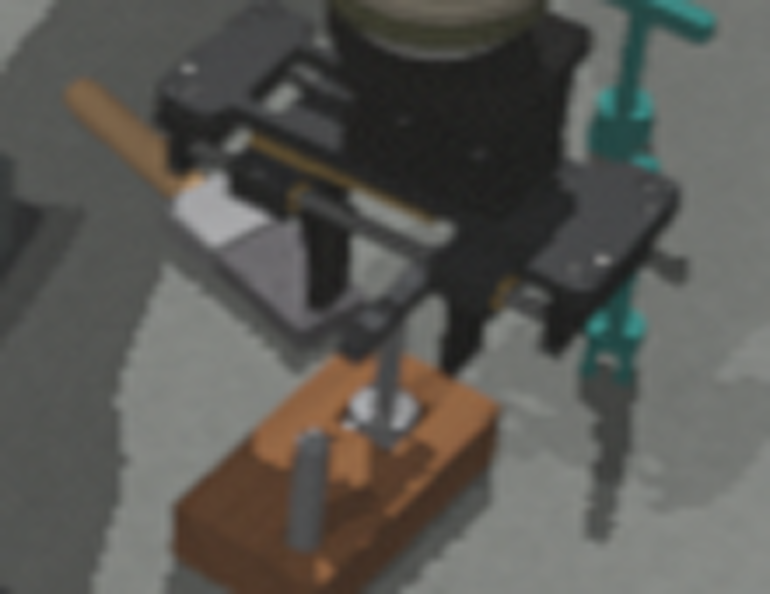

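The fingers now reach past the bar: the tips at scene zoom (325,300) and (460,365) straddle it. Closing.

Request:
{"method": "arm_command", "body": {
  "increments": [
    {"gripper": 0,"dx": 0,"dy": 0,"dz": 0,"spin": 0},
    {"gripper": 0,"dx": 0,"dy": 0,"dz": 0,"spin": 0},
    {"gripper": 0,"dx": 0,"dy": 0,"dz": 0,"spin": 0},
    {"gripper": 0,"dx": 0,"dy": 0,"dz": 0,"spin": 0},
    {"gripper": 0,"dx": 0,"dy": 0,"dz": 0,"spin": 0},
    {"gripper": 0,"dx": 0,"dy": 0,"dz": 0,"spin": 0},
    {"gripper": 0,"dx": 0,"dy": 0,"dz": 0,"spin": 0},
    {"gripper": 0,"dx": 0,"dy": 0,"dz": 0,"spin": 0}
  ],
  "grip_force": 40
}}

```text
time: 8.7
ee_pos: [0.4712, 0.3249, 0.0607]
eef_rot: [0.999, -0.032, 0.0, 0.0]
ft_force: [-0.7, 0.6, 0.9]
width: 0.0115
```

```bash
python3 - <<'E'
from h import *
s=read_state();print(s)
E
python3 shot.py w8 .471 .3235 .11
```

```text
{'time': 8.7, 'joint_positions': array([-0.0167923 ,  0.45732391, -0.82253472,  1.72344119,  0.36741466,
        1.1225675 , -2.58589669]), 'joint_vel': array([-0.00010374,  0.000962  , -0.00045738, -0.00092363,  0.00041717,
       -0.00034063,  0.00039548]), 'joint_torque': array([-4.12198284e-02, -5.43967760e+01, -1.19335726e+01, -3.34715760e+01,
        3.06597410e-02, -1.03408650e-01, -1.00619247e-02]), 'ee_pos': array([0.47121149, 0.32488343, 0.06066907]), 'eef_rot': array([ 9.99476948e-01, -3.23392391e-02,  6.22258162e-05,  2.73967367e-05]), 'ft_force': array([-0.67418335,  0.6333596 ,  0.9165542 ]), 'torque': array([-0.02370009,  0.03499211,  0.0298763 ]), 'width': 0.011507745284491604}
8.7 [0.47121149 0.32488343 0.06066907] [ 9.99476948e-01 -3.23392391e-02  6.22258162e-05  2.73967367e-05] 0.0009620018564475693
319.2488774167428 269.0418299633184
crop 269 219
```

View pics/w8.png

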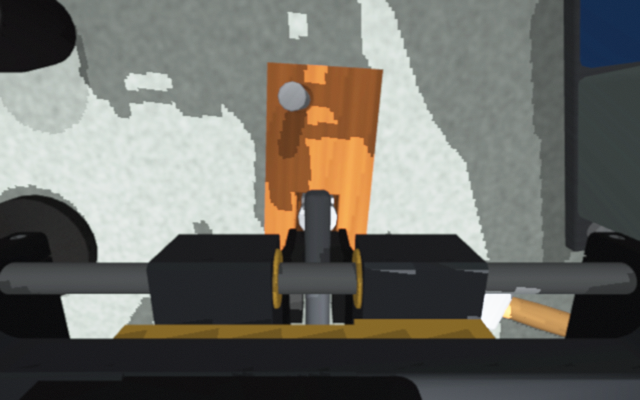

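Request:
{"method": "arm_command", "body": {
  "increments": [
    {"gripper": 0,"dx": 0,"dy": 0,"dz": -0.01,"spin": 0},
    {"gripper": 0,"dx": 0,"dy": 0,"dz": -0.02,"spin": 0},
    {"gripper": 0,"dx": 0,"dy": 0,"dz": -0.03,"spin": 0},
    {"gripper": 0,"dx": 0,"dy": 0,"dz": -0.03,"spin": 0},
    {"gripper": 0,"dx": 0,"dy": 0,"dz": -0.03,"spin": 0},
    {"gripper": 0,"dx": 0,"dy": 0,"dz": -0.03,"spin": 0},
    {"gripper": 0,"dx": 0,"dy": 0,"dz": 0,"spin": 0},
    {"gripper": 0,"dx": 0,"dy": 0,"dz": 0,"spin": 0}
  ]
}}

```text
time: 9.75
ee_pos: [0.4709, 0.3246, 0.2104]
eef_rot: [0.999, -0.032, -0.0, 0.0]
ft_force: [0.7, 0.3, -1.8]
width: 0.0115
```

Run:
```python
from h import *
s=read_state();print(s['width'],s['ft_force'],s['torque'])
im=cams.camera("scene")[:,:,::-1];s=read_state();print(s['width'])
cv2.imwrite("pics/s9.png",cv2.resize(im[150:290,310:470],None,fx=5,fy=4.2,interpolation=cv2.INTER_CUBIC))
im=cams.camera("wrist")[:,:,::-1];cv2.imwrite("pics/w9.png",im);s=read_state();print(s['width'])
```

```text
0.011545655544484818 [ 0.68947656  0.30272156 -1.77972203] [ 0.05704415  0.05115624 -0.03910304]
0.011266887237305642
0.011291591056197488
```

View pics/s9.png

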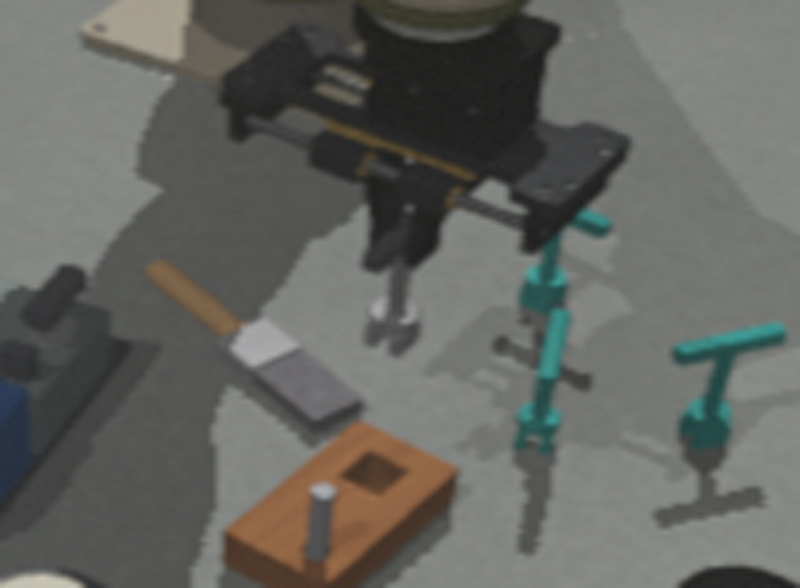

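View pics/w9.png

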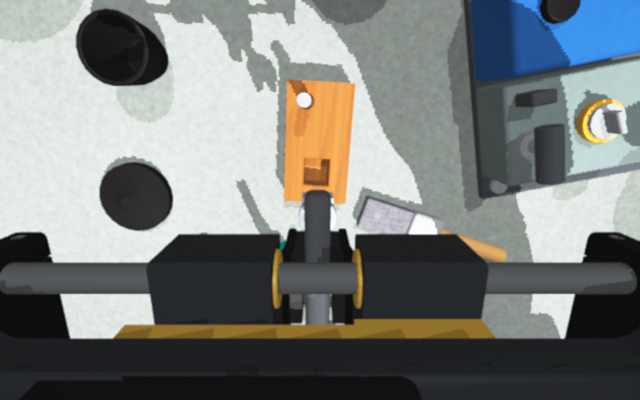

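Key is in the hand. Moving it above the screw.

Request:
{"method": "arm_command", "body": {
  "increments": [
    {"gripper": 0,"dx": 0.0097,"dy": 0.0443,"dz": 0,"spin": 0},
    {"gripper": 0,"dx": 0.0097,"dy": 0.0443,"dz": 0,"spin": 0},
    {"gripper": 0,"dx": 0.0097,"dy": 0.0443,"dz": 0,"spin": 0},
    {"gripper": 0,"dx": 0.0097,"dy": 0.0443,"dz": 0,"spin": 0},
    {"gripper": 0,"dx": 0.0097,"dy": 0.0443,"dz": 0,"spin": 0},
    {"gripper": 0,"dx": 0.0095,"dy": 0.0442,"dz": 0,"spin": 0},
    {"gripper": 0,"dx": 0,"dy": 0,"dz": 0,"spin": -8.2},
    {"gripper": 0,"dx": 0,"dy": 0,"dz": 0,"spin": -8.0}
  ]
}}

```text
time: 10.85
ee_pos: [0.5114, 0.0553, 0.2098]
eef_rot: [0.994, 0.11, -0.001, -0.0]
ft_force: [0.4, 0.7, -2.1]
width: 0.0113
```

Request:
{"method": "arm_command", "body": {
  "increments": [
    {"gripper": 0,"dx": 0,"dy": 0,"dz": 0.01,"spin": 0},
    {"gripper": 0,"dx": 0,"dy": 0,"dz": 0.01,"spin": 0},
    {"gripper": 0,"dx": 0,"dy": 0,"dz": 0.01,"spin": 0},
    {"gripper": 0,"dx": 0,"dy": 0,"dz": 0.01,"spin": 0},
    {"gripper": 0,"dx": 0,"dy": 0,"dz": 0.005,"spin": 0},
    {"gripper": 0,"dx": 0,"dy": 0,"dz": 0,"spin": 0},
    {"gripper": 0,"dx": 0,"dy": 0,"dz": 0,"spin": 0},
    {"gripper": 0,"dx": 0,"dy": 0,"dz": 0,"spin": 0}
  ]
}}

```text
time: 11.85
ee_pos: [0.5121, 0.056, 0.166]
eef_rot: [0.994, 0.109, 0.0, 0.0]
ft_force: [-0.0, -0.3, -1.2]
width: 0.0117
```

Run:
```python
from h import *
s=read_state();print(s['time'],s['width'],s['ft_force'],s['ee_pos'],s['eef_rot'],np.degrees(2*np.arctan2(s['eef_rot'][1],s['eef_rot'][0])),s['joint_positions'].round(2))
im=cams.camera("scene")[:,:,::-1]
u,v=proj("scene",[.5117,.0555,.1])[0];print(u,v);u,v=int(u),int(v)
cv2.imwrite("pics/s10.png",cv2.resize(im[v-35:v+25,u-40:u+40],None,fx=10,fy=10,interpolation=cv2.INTER_CUBIC))
im=cams.camera("wrist")[:,:,::-1];cv2.imwrite("pics/w10.png",im)
im=cams.camera("top")[:,:,::-1];cv2.imwrite("pics/t10.png",cv2.resize(im[150:250,290:450],None,fx=5,fy=5))
```

```text
11.85 0.01173059732332 [-0.04841581 -0.2586302  -1.15371411] [0.51213523 0.05603133 0.16598897] [9.94064713e-01 1.08789794e-01 3.47332574e-04 7.81600430e-05] 12.491115247247103 [ 0.5   0.18 -0.77  1.76  0.13  1.26 -1.65]
298.95356640052313 218.06097147967742
```

View pics/s10.png

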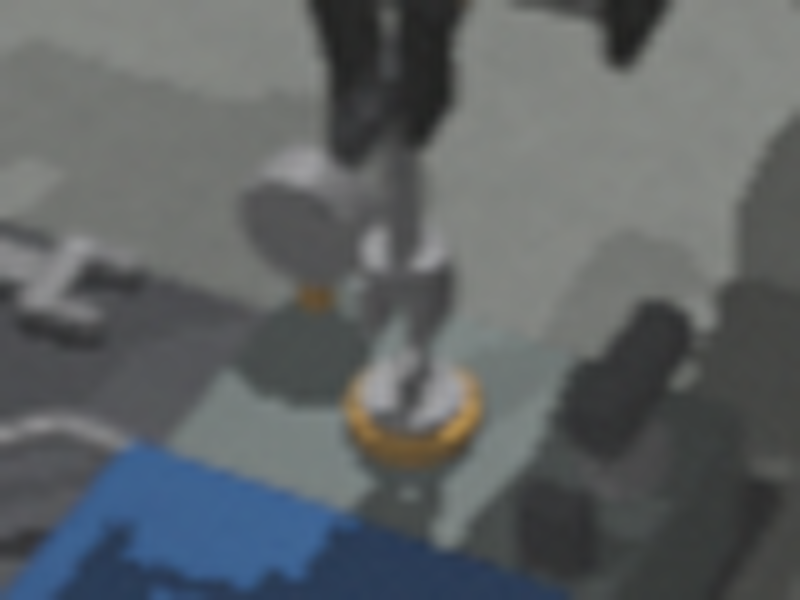

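View pics/w10.png

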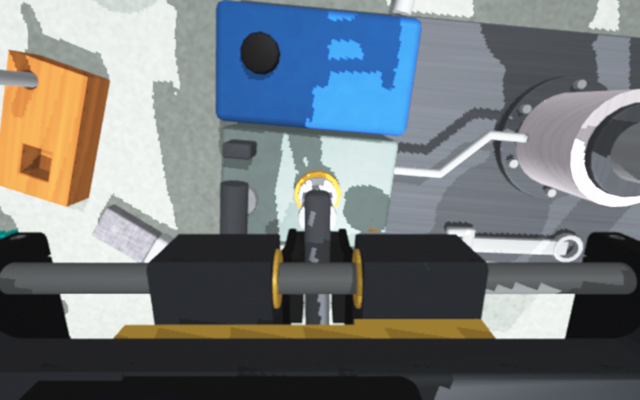

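View pics/t10.png

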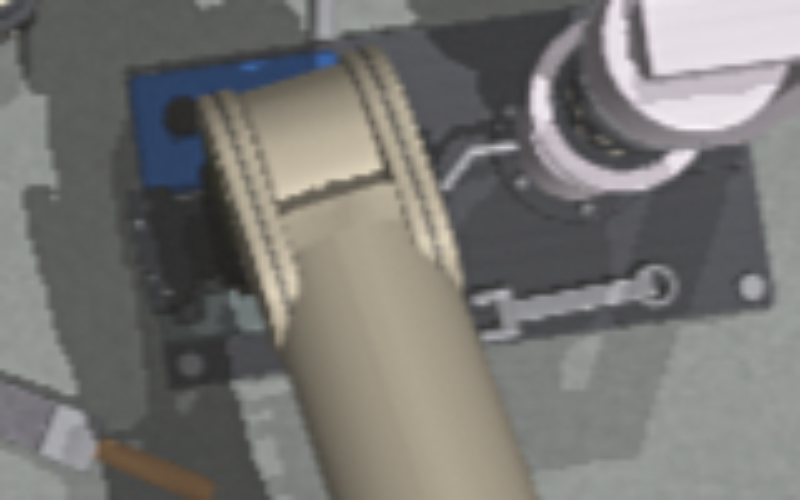

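Run:
```python
from h import *
P=proj("scene",[[.5117,.0557,.086],[.5121,.056,.115],[.5121,.056,.14],[.5121,.056,.17],[.5221,.056,.115],[.5121,.066,.115],[.5117,.0557,.102]])
print(((P-[258,183])*10).round(0))
print(((P-[258,183])*10+5).round(0)[0])
```

```text
[[412. 385.]
 [408. 315.]
 [404. 252.]
 [399. 174.]
 [388. 335.]
 [435. 328.]
 [410. 346.]]
[417. 390.]
```

In the scene view the foot lines up with the collar to within about 1 mm. In the wrist view the bar is at u≈317.5 and the collar at u≈318. Descending in small steps.

Request:
{"method": "arm_command", "body": {
  "increments": [
    {"gripper": 0,"dx": 0,"dy": 0,"dz": 0.005,"spin": 0},
    {"gripper": 0,"dx": 0,"dy": 0,"dz": 0.004,"spin": 0},
    {"gripper": 0,"dx": 0,"dy": 0,"dz": 0.002,"spin": 0},
    {"gripper": 0,"dx": 0,"dy": 0,"dz": 0.002,"spin": 0},
    {"gripper": 0,"dx": 0,"dy": 0,"dz": 0.001,"spin": 0},
    {"gripper": 0,"dx": 0,"dy": 0,"dz": 0.001,"spin": 0},
    {"gripper": 0,"dx": 0,"dy": 0,"dz": 0.001,"spin": 0},
    {"gripper": 0,"dx": 0,"dy": 0,"dz": 0,"spin": 0}
  ]
}}

```text
time: 13.0
ee_pos: [0.512, 0.056, 0.1498]
eef_rot: [0.994, 0.109, 0.0, 0.0]
ft_force: [-0.1, -0.0, -1.1]
width: 0.0116
```

Request:
{"method": "arm_command", "body": {
  "increments": [
    {"gripper": 0,"dx": 0,"dy": 0,"dz": 0.001,"spin": 0},
    {"gripper": 0,"dx": 0,"dy": 0,"dz": 0.001,"spin": 0},
    {"gripper": 0,"dx": 0,"dy": 0,"dz": 0.001,"spin": 0},
    {"gripper": 0,"dx": 0,"dy": 0,"dz": 0.001,"spin": 0},
    {"gripper": 0,"dx": 0,"dy": 0,"dz": 0.001,"spin": 0},
    {"gripper": 0,"dx": 0,"dy": 0,"dz": 0.001,"spin": 0},
    {"gripper": 0,"dx": 0,"dy": 0,"dz": 0,"spin": 0},
    {"gripper": 0,"dx": 0,"dy": 0,"dz": 0,"spin": 0}
  ]
}}

```text
time: 14.0
ee_pos: [0.5118, 0.0559, 0.1435]
eef_rot: [0.994, 0.109, -0.0, 0.0]
ft_force: [1.4, -1.1, 1.3]
width: 0.0117
```

```bash
cat > st.py <<'E'
from h import *
s=read_state();print(s['time'],s['ee_pos'].round(4),"F",s['ft_force'].round(1),"T",s['torque'].round(2),"yaw",round(np.degrees(2*np.arctan2(s['eef_rot'][1],s['eef_rot'][0])),2),s['width'].round(4))
E
python3 st.py
```

```text
Traceback (most recent call last):
  File "st.py", line 2, in <module>
    s=read_state();print(s['time'],s['ee_pos'].round(4),"F",s['ft_force'].round(1),"T",s['torque'].round(2),"yaw",round(np.degrees(2*np.arctan2(s['eef_rot'][1],s['eef_rot'][0])),2),s['width'].round(4))
                                                                                                                                                                                     ^^^^^^^^^^^^^^^^
AttributeError: 'float' object has no attribute 'round'
```

Slight contact, still gentle. Checking the moment, then on down.

```bash
sed -i "s/s\['width'\].round(4)/round(s['width'],4)/" st.py; python3 st.py
```

```text
14.0 [0.5118 0.0559 0.1435] F [ 1.4 -1.1  1.3] T [-0.13 -0.28  0.05] yaw 12.49 0.0117
```

Request:
{"method": "arm_command", "body": {
  "increments": [
    {"gripper": 0,"dx": 0,"dy": 0,"dz": 0.001,"spin": 0},
    {"gripper": 0,"dx": 0,"dy": 0,"dz": 0.001,"spin": 0},
    {"gripper": 0,"dx": 0,"dy": 0,"dz": 0.001,"spin": 0},
    {"gripper": 0,"dx": 0,"dy": 0,"dz": 0.001,"spin": 0},
    {"gripper": 0,"dx": 0,"dy": 0,"dz": 0,"spin": 0},
    {"gripper": 0,"dx": 0,"dy": 0,"dz": 0,"spin": 0},
    {"gripper": 0,"dx": 0,"dy": 0,"dz": 0,"spin": 0},
    {"gripper": 0,"dx": 0,"dy": 0,"dz": 0,"spin": 0}
  ]
}}

```text
time: 15.0
ee_pos: [0.5118, 0.056, 0.1395]
eef_rot: [0.994, 0.109, -0.0, 0.0]
ft_force: [0.0, -1.6, -0.4]
width: 0.0115
```

```bash
python3 st.py
```

```text
15.0 [0.5118 0.056  0.1395] F [ 0.  -1.6 -0.4] T [-0.17 -0.12  0.06] yaw 12.49 0.0115
```

Request:
{"method": "arm_command", "body": {
  "increments": [
    {"gripper": 0,"dx": 0,"dy": 0,"dz": 0.001,"spin": 0},
    {"gripper": 0,"dx": 0,"dy": 0,"dz": 0.001,"spin": 0},
    {"gripper": 0,"dx": 0,"dy": 0,"dz": 0.0005,"spin": 0},
    {"gripper": 0,"dx": 0,"dy": 0,"dz": 0,"spin": 0},
    {"gripper": 0,"dx": 0,"dy": 0,"dz": 0,"spin": 0},
    {"gripper": 0,"dx": 0,"dy": 0,"dz": 0,"spin": 0},
    {"gripper": 0,"dx": 0,"dy": 0,"dz": 0,"spin": 0},
    {"gripper": 0,"dx": 0,"dy": 0,"dz": 0,"spin": 0}
  ]
}}

```text
time: 16.0
ee_pos: [0.5119, 0.056, 0.1371]
eef_rot: [0.994, 0.109, 0.0, 0.0]
ft_force: [1.0, 0.1, 2.0]
width: 0.0117
```

```bash
python3 st.py
```

```text
16.0 [0.5119 0.056  0.1371] F [1.  0.1 2. ] T [-0.16 -0.08  0.07] yaw 12.5 0.0117
```

Request:
{"method": "arm_command", "body": {
  "increments": [
    {"gripper": 0,"dx": 0,"dy": 0,"dz": 0.0004,"spin": 0},
    {"gripper": 0,"dx": 0,"dy": 0,"dz": 0.0003,"spin": 0},
    {"gripper": 0,"dx": 0,"dy": 0,"dz": 0,"spin": 0},
    {"gripper": 0,"dx": 0,"dy": 0,"dz": 0,"spin": 0},
    {"gripper": 0,"dx": 0,"dy": 0,"dz": 0,"spin": 0},
    {"gripper": 0,"dx": 0,"dy": 0,"dz": 0,"spin": 0},
    {"gripper": 0,"dx": 0,"dy": 0,"dz": 0,"spin": 0},
    {"gripper": 0,"dx": 0,"dy": 0,"dz": 0,"spin": 0}
  ]
}}

```text
time: 17.0
ee_pos: [0.512, 0.056, 0.1366]
eef_rot: [0.994, 0.109, 0.0, 0.0]
ft_force: [-0.5, -0.6, 5.2]
width: 0.0115
```

```bash
python3 st.py
python3 - <<'E'
from h import *
im=cams.camera("scene")[:,:,::-1];cv2.imwrite("pics/s11f.png",im)
cv2.imwrite("pics/s11.png",cv2.resize(im[183:243,258:338],None,fx=10,fy=10,interpolation=cv2.INTER_CUBIC))
E
```

```text
17.0 [0.512  0.056  0.1366] F [-0.5 -0.6  5.2] T [-0.26  0.02  0.1 ] yaw 12.5 0.0115
```

View pics/s11.png

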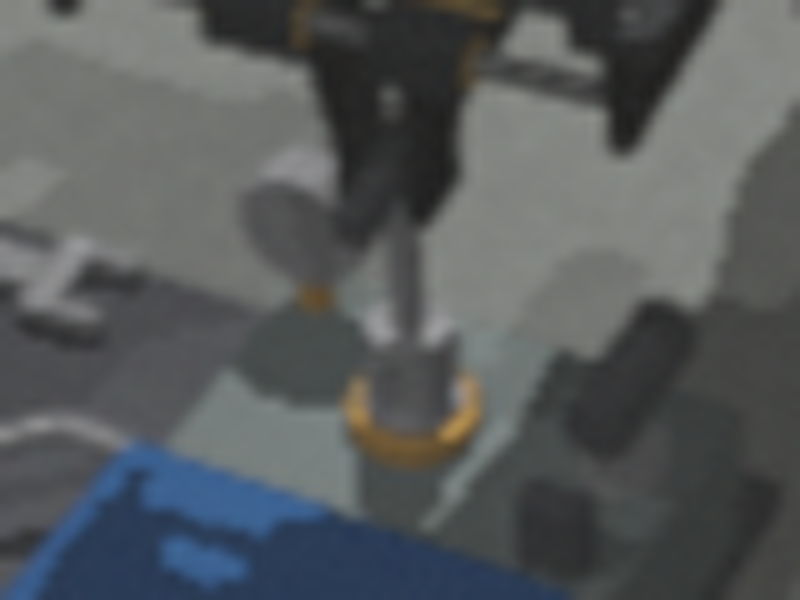

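Request:
{"method": "arm_command", "body": {
  "increments": [
    {"gripper": 0,"dx": 0,"dy": 0,"dz": 0,"spin": -1.5},
    {"gripper": 0,"dx": 0,"dy": 0,"dz": 0,"spin": -1.5},
    {"gripper": 0,"dx": 0,"dy": 0,"dz": 0,"spin": -1.5},
    {"gripper": 0,"dx": 0,"dy": 0,"dz": 0,"spin": -1.5},
    {"gripper": 0,"dx": 0,"dy": 0,"dz": 0,"spin": -1.5},
    {"gripper": 0,"dx": 0,"dy": 0,"dz": 0,"spin": -1.5},
    {"gripper": 0,"dx": 0,"dy": 0,"dz": 0,"spin": -1},
    {"gripper": 0,"dx": 0,"dy": 0,"dz": 0,"spin": 0}
  ]
}}

```text
time: 18.05
ee_pos: [0.512, 0.0562, 0.1366]
eef_rot: [0.981, 0.195, 0.0, -0.0]
ft_force: [0.1, 0.9, 5.1]
width: 0.0112
```

```bash
python3 st.py
cat > ram.py <<'E'
from h import *
import sys
s=read_state();im=cams.camera("scene")[:,:,::-1].copy();n=sys.argv[1];cv2.imwrite(f"pics/{n}.png",im)
b=cv2.imread("pics/s11f.png")
# template: table rim + lower flask
x0,x1,y0,y1=196,240,168,200
t=b[y0:y1,x0:x1];S=im[y0-6:y1+45,x0-6:x1+8]
R=cv2.matchTemplate(S,t,cv2.TM_CCOEFF_NORMED);_,m,_,p=cv2.minMaxLoc(R)
px,py=p;d=py-6
if 0<py<R.shape[0]-1:
    a,c,e=R[py-1:py+2,px];d+=0.5*(a-e)/(a-2*c+e)
f=np.array([.545,-.17,.2]);q=proj("scene",[f,f-[0,0,.05]]);k=(q[1]-q[0])[1]/50
print("t",round(s['time'],2),"shift px",px-6,round(float(d),2),"score",round(m,3),"-> mm",round(float(d/k),1),"px/mm",k.round(3))
E
python3 ram.py r1
python3 - <<'E'
import cv2
im=cv2.imread("pics/r1.png");cv2.imwrite("pics/r1z.png",cv2.resize(im[90:250,150:290],None,fx=3.7,fy=3.7))
E
```

```text
18.05 [0.512  0.0562 0.1366] F [0.1 0.9 5.1] T [-0.08  0.05 -0.06] yaw 22.52 0.0112
t 18.05 shift px 0 -0.01 score 1.0 -> mm -0.0 px/mm 0.26
```

View pics/r1z.png

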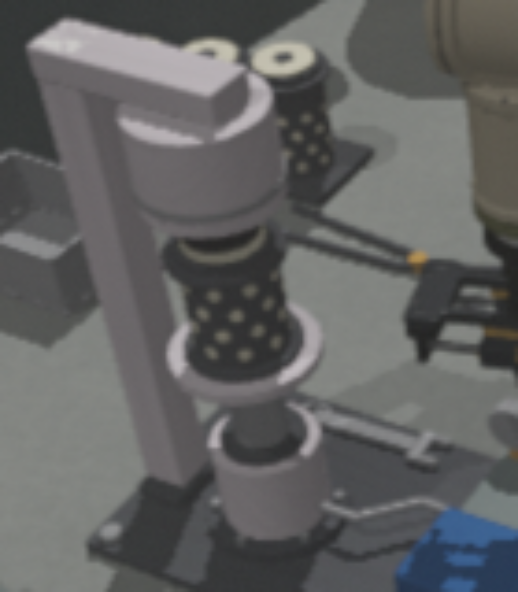

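Request:
{"method": "arm_command", "body": {
  "increments": [
    {"gripper": 0,"dx": 0,"dy": 0,"dz": 0,"spin": -1},
    {"gripper": 0,"dx": 0,"dy": 0,"dz": 0,"spin": -1},
    {"gripper": 0,"dx": 0,"dy": 0,"dz": 0,"spin": -1},
    {"gripper": 0,"dx": 0,"dy": 0,"dz": 0,"spin": -1},
    {"gripper": 0,"dx": 0,"dy": 0,"dz": 0,"spin": 0},
    {"gripper": 0,"dx": 0,"dy": 0,"dz": 0,"spin": 0},
    {"gripper": 0,"dx": 0,"dy": 0,"dz": 0,"spin": 0},
    {"gripper": 0,"dx": 0,"dy": 0,"dz": 0,"spin": 0}
  ]
}}

```text
time: 19.1
ee_pos: [0.512, 0.0562, 0.1366]
eef_rot: [0.973, 0.229, 0.0, -0.0]
ft_force: [-0.3, 0.4, 5.0]
width: 0.0114
```

```bash
python3 st.py; python3 ram.py r2
```

```text
19.1 [0.512  0.0562 0.1366] F [-0.3  0.4  5. ] T [-0.04 -0.01  0.  ] yaw 26.51 0.0114
t 19.1 shift px 0 -0.01 score 1.0 -> mm -0.0 px/mm 0.26
```

Request:
{"method": "arm_command", "body": {
  "increments": [
    {"gripper": 0,"dx": 0,"dy": 0,"dz": 0,"spin": -1},
    {"gripper": 0,"dx": 0,"dy": 0,"dz": 0,"spin": -1},
    {"gripper": 0,"dx": 0,"dy": 0,"dz": 0,"spin": -1},
    {"gripper": 0,"dx": 0,"dy": 0,"dz": 0,"spin": -1},
    {"gripper": 0,"dx": 0,"dy": 0,"dz": 0,"spin": 0},
    {"gripper": 0,"dx": 0,"dy": 0,"dz": 0,"spin": 0},
    {"gripper": 0,"dx": 0,"dy": 0,"dz": 0,"spin": 0},
    {"gripper": 0,"dx": 0,"dy": 0,"dz": 0,"spin": 0}
  ]
}}

```text
time: 20.15
ee_pos: [0.512, 0.0562, 0.1366]
eef_rot: [0.965, 0.263, 0.0, -0.0]
ft_force: [0.5, -0.3, 4.7]
width: 0.0117
```

```bash
python3 st.py; python3 ram.py r3
```

```text
20.15 [0.512  0.0562 0.1366] F [ 0.5 -0.3  4.7] T [-0.06 -0.03  0.02] yaw 30.51 0.0117
t 20.15 shift px 0 -0.01 score 1.0 -> mm -0.0 px/mm 0.26
```

Request:
{"method": "arm_command", "body": {
  "increments": [
    {"gripper": 0,"dx": 0,"dy": 0,"dz": 0,"spin": -1},
    {"gripper": 0,"dx": 0,"dy": 0,"dz": 0,"spin": -1},
    {"gripper": 0,"dx": 0,"dy": 0,"dz": 0,"spin": -1},
    {"gripper": 0,"dx": 0,"dy": 0,"dz": 0,"spin": -1},
    {"gripper": 0,"dx": 0,"dy": 0,"dz": 0,"spin": 0},
    {"gripper": 0,"dx": 0,"dy": 0,"dz": 0,"spin": 0},
    {"gripper": 0,"dx": 0,"dy": 0,"dz": 0,"spin": 0},
    {"gripper": 0,"dx": 0,"dy": 0,"dz": 0,"spin": 0}
  ]
}}

```text
time: 21.2
ee_pos: [0.5119, 0.0562, 0.1366]
eef_rot: [0.955, 0.297, 0.0, -0.0]
ft_force: [-0.6, 0.4, 5.2]
width: 0.0113
```

```bash
python3 st.py; python3 ram.py r4
python3 - <<'E'
import cv2
im=cv2.imread("pics/r4.png");cv2.imwrite("pics/r4z.png",cv2.resize(im[183:243,258:338],None,fx=9,fy=9,interpolation=cv2.INTER_CUBIC))
E
```

```text
21.2 [0.5119 0.0562 0.1366] F [-0.6  0.4  5.2] T [-0.11  0.05 -0.  ] yaw 34.5 0.0113
t 21.2 shift px 0 -0.01 score 1.0 -> mm -0.0 px/mm 0.26
```

View pics/r4z.png

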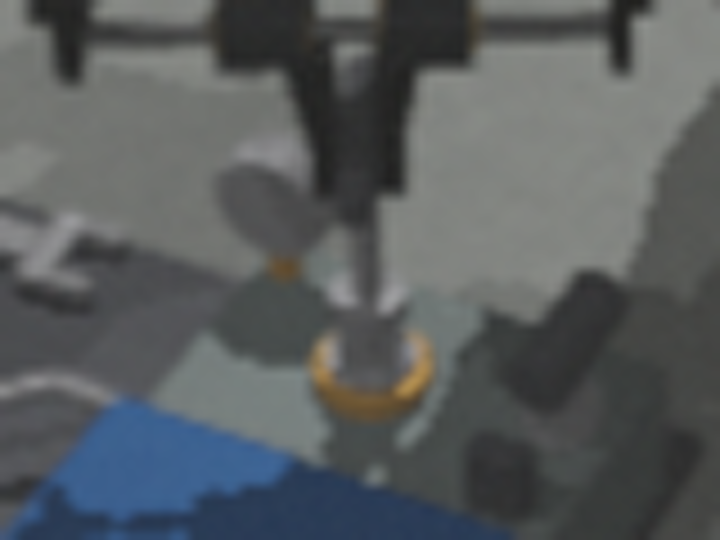

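Request:
{"method": "arm_command", "body": {
  "increments": [
    {"gripper": 0,"dx": 0,"dy": 0,"dz": 0,"spin": -1},
    {"gripper": 0,"dx": 0,"dy": 0,"dz": 0,"spin": -1},
    {"gripper": 0,"dx": 0,"dy": 0,"dz": 0,"spin": -1},
    {"gripper": 0,"dx": 0,"dy": 0,"dz": 0,"spin": -1},
    {"gripper": 0,"dx": 0,"dy": 0,"dz": 0,"spin": 0},
    {"gripper": 0,"dx": 0,"dy": 0,"dz": 0,"spin": 0},
    {"gripper": 0,"dx": 0,"dy": 0,"dz": 0,"spin": 0},
    {"gripper": 0,"dx": 0,"dy": 0,"dz": 0,"spin": 0}
  ]
}}

```text
time: 22.25
ee_pos: [0.5119, 0.0562, 0.1365]
eef_rot: [0.944, 0.33, 0.0, -0.0]
ft_force: [-1.2, 0.1, 5.0]
width: 0.0116
```

```bash
python3 st.py; python3 ram.py r5
```

```text
22.25 [0.5119 0.0562 0.1365] F [-1.2  0.1  5. ] T [-0.06  0.05  0.05] yaw 38.51 0.0116
t 22.25 shift px 0 -0.01 score 1.0 -> mm -0.0 px/mm 0.26
```

Request:
{"method": "arm_command", "body": {
  "increments": [
    {"gripper": 0,"dx": 0,"dy": 0,"dz": 0,"spin": -1},
    {"gripper": 0,"dx": 0,"dy": 0,"dz": 0,"spin": -1},
    {"gripper": 0,"dx": 0,"dy": 0,"dz": 0,"spin": -1},
    {"gripper": 0,"dx": 0,"dy": 0,"dz": 0,"spin": -1},
    {"gripper": 0,"dx": 0,"dy": 0,"dz": 0,"spin": 0},
    {"gripper": 0,"dx": 0,"dy": 0,"dz": 0,"spin": 0},
    {"gripper": 0,"dx": 0,"dy": 0,"dz": 0,"spin": 0},
    {"gripper": 0,"dx": 0,"dy": 0,"dz": 0,"spin": 0}
  ]
}}

```text
time: 23.3
ee_pos: [0.5119, 0.0563, 0.1366]
eef_rot: [0.932, 0.363, 0.0, -0.0]
ft_force: [-0.4, 0.1, 6.4]
width: 0.0115
```

```bash
python3 st.py; python3 ram.py r6
```

```text
23.3 [0.5119 0.0563 0.1366] F [-0.4  0.1  6.4] T [0.02 0.08 0.01] yaw 42.51 0.0115
t 23.3 shift px 0 -0.01 score 1.0 -> mm -0.1 px/mm 0.26
```

Request:
{"method": "arm_command", "body": {
  "increments": [
    {"gripper": 0,"dx": 0,"dy": 0,"dz": 0,"spin": -1},
    {"gripper": 0,"dx": 0,"dy": 0,"dz": 0,"spin": -1},
    {"gripper": 0,"dx": 0,"dy": 0,"dz": 0,"spin": -1},
    {"gripper": 0,"dx": 0,"dy": 0,"dz": 0,"spin": -1},
    {"gripper": 0,"dx": 0,"dy": 0,"dz": 0,"spin": 0},
    {"gripper": 0,"dx": 0,"dy": 0,"dz": 0,"spin": 0},
    {"gripper": 0,"dx": 0,"dy": 0,"dz": 0,"spin": 0},
    {"gripper": 0,"dx": 0,"dy": 0,"dz": 0,"spin": 0}
  ]
}}

```text
time: 24.35
ee_pos: [0.5119, 0.0563, 0.1366]
eef_rot: [0.919, 0.395, 0.0, -0.0]
ft_force: [-0.3, 0.4, 5.3]
width: 0.0113
```

```bash
python3 st.py; python3 ram.py r7
```

```text
24.35 [0.5119 0.0563 0.1366] F [-0.3  0.4  5.3] T [ 0.03  0.09 -0.04] yaw 46.51 0.0113
t 24.35 shift px 0 1.15 score 0.983 -> mm 4.4 px/mm 0.26
```

The ram has started to sink. Holding one call to measure its speed.

Request:
{"method": "arm_command", "body": {
  "increments": [
    {"gripper": 0,"dx": 0,"dy": 0,"dz": 0,"spin": 0},
    {"gripper": 0,"dx": 0,"dy": 0,"dz": 0,"spin": 0},
    {"gripper": 0,"dx": 0,"dy": 0,"dz": 0,"spin": 0},
    {"gripper": 0,"dx": 0,"dy": 0,"dz": 0,"spin": 0},
    {"gripper": 0,"dx": 0,"dy": 0,"dz": 0,"spin": 0},
    {"gripper": 0,"dx": 0,"dy": 0,"dz": 0,"spin": 0},
    {"gripper": 0,"dx": 0,"dy": 0,"dz": 0,"spin": 0},
    {"gripper": 0,"dx": 0,"dy": 0,"dz": 0,"spin": 0}
  ]
}}

```text
time: 25.4
ee_pos: [0.5119, 0.0563, 0.1366]
eef_rot: [0.919, 0.395, 0.0, -0.0]
ft_force: [0.3, 0.2, 4.9]
width: 0.0117
```

```bash
python3 st.py; python3 ram.py r8
```

```text
25.4 [0.5119 0.0563 0.1366] F [0.3 0.2 4.9] T [ 0.01  0.1  -0.01] yaw 46.51 0.0117
t 25.4 shift px 1 3.95 score 0.967 -> mm 15.2 px/mm 0.26
```

About 10 mm/s, which is well within the limit. Holding there.

Request:
{"method": "arm_command", "body": {
  "increments": [
    {"gripper": 0,"dx": 0,"dy": 0,"dz": 0,"spin": 0},
    {"gripper": 0,"dx": 0,"dy": 0,"dz": 0,"spin": 0},
    {"gripper": 0,"dx": 0,"dy": 0,"dz": 0,"spin": 0},
    {"gripper": 0,"dx": 0,"dy": 0,"dz": 0,"spin": 0},
    {"gripper": 0,"dx": 0,"dy": 0,"dz": 0,"spin": 0},
    {"gripper": 0,"dx": 0,"dy": 0,"dz": 0,"spin": 0},
    {"gripper": 0,"dx": 0,"dy": 0,"dz": 0,"spin": 0},
    {"gripper": 0,"dx": 0,"dy": 0,"dz": 0,"spin": 0}
  ]
}}

```text
time: 26.45
ee_pos: [0.5119, 0.0564, 0.1366]
eef_rot: [0.919, 0.395, 0.0, -0.0]
ft_force: [-0.4, 0.4, 5.4]
width: 0.0114
```

Request:
{"method": "arm_command", "body": {
  "increments": [
    {"gripper": 0,"dx": 0,"dy": 0,"dz": 0,"spin": 0},
    {"gripper": 0,"dx": 0,"dy": 0,"dz": 0,"spin": 0},
    {"gripper": 0,"dx": 0,"dy": 0,"dz": 0,"spin": 0},
    {"gripper": 0,"dx": 0,"dy": 0,"dz": 0,"spin": 0},
    {"gripper": 0,"dx": 0,"dy": 0,"dz": 0,"spin": 0},
    {"gripper": 0,"dx": 0,"dy": 0,"dz": 0,"spin": 0},
    {"gripper": 0,"dx": 0,"dy": 0,"dz": 0,"spin": 0},
    {"gripper": 0,"dx": 0,"dy": 0,"dz": 0,"spin": 0}
  ]
}}

```text
time: 27.45
ee_pos: [0.5119, 0.0563, 0.1366]
eef_rot: [0.919, 0.395, 0.0, -0.0]
ft_force: [-0.9, -0.1, 5.8]
width: 0.0113
```

```bash
python3 st.py; python3 ram.py r9
```

```text
27.45 [0.5119 0.0563 0.1366] F [-0.9 -0.1  5.8] T [0.02 0.14 0.01] yaw 46.51 0.0113
t 27.45 shift px 2 9.51 score 0.942 -> mm 36.6 px/mm 0.26
```

Request:
{"method": "arm_command", "body": {
  "increments": [
    {"gripper": 0,"dx": 0,"dy": 0,"dz": 0,"spin": 0},
    {"gripper": 0,"dx": 0,"dy": 0,"dz": 0,"spin": 0},
    {"gripper": 0,"dx": 0,"dy": 0,"dz": 0,"spin": 0},
    {"gripper": 0,"dx": 0,"dy": 0,"dz": 0,"spin": 0},
    {"gripper": 0,"dx": 0,"dy": 0,"dz": 0,"spin": 0},
    {"gripper": 0,"dx": 0,"dy": 0,"dz": 0,"spin": 0},
    {"gripper": 0,"dx": 0,"dy": 0,"dz": 0,"spin": 0},
    {"gripper": 0,"dx": 0,"dy": 0,"dz": 0,"spin": 0}
  ]
}}

```text
time: 28.5
ee_pos: [0.5119, 0.0563, 0.1366]
eef_rot: [0.919, 0.395, 0.0, -0.0]
ft_force: [-0.9, -0.3, 5.3]
width: 0.0112
```

Request:
{"method": "arm_command", "body": {
  "increments": [
    {"gripper": 0,"dx": 0,"dy": 0,"dz": 0,"spin": 0},
    {"gripper": 0,"dx": 0,"dy": 0,"dz": 0,"spin": 0},
    {"gripper": 0,"dx": 0,"dy": 0,"dz": 0,"spin": 0},
    {"gripper": 0,"dx": 0,"dy": 0,"dz": 0,"spin": 0},
    {"gripper": 0,"dx": 0,"dy": 0,"dz": 0,"spin": 0},
    {"gripper": 0,"dx": 0,"dy": 0,"dz": 0,"spin": 0},
    {"gripper": 0,"dx": 0,"dy": 0,"dz": 0,"spin": 0},
    {"gripper": 0,"dx": 0,"dy": 0,"dz": 0,"spin": 0}
  ]
}}

```text
time: 29.5
ee_pos: [0.5119, 0.0563, 0.1366]
eef_rot: [0.919, 0.395, 0.0, -0.0]
ft_force: [-0.7, -0.4, 4.9]
width: 0.0114
```

```bash
python3 st.py; python3 ram.py r10
```

```text
29.5 [0.5119 0.0563 0.1366] F [-0.7 -0.4  4.9] T [0.01 0.15 0.01] yaw 46.51 0.0114
t 29.5 shift px 3 14.87 score 0.927 -> mm 57.2 px/mm 0.26
```

Request:
{"method": "arm_command", "body": {
  "increments": [
    {"gripper": 0,"dx": 0,"dy": 0,"dz": 0,"spin": 0},
    {"gripper": 0,"dx": 0,"dy": 0,"dz": 0,"spin": 0},
    {"gripper": 0,"dx": 0,"dy": 0,"dz": 0,"spin": 0},
    {"gripper": 0,"dx": 0,"dy": 0,"dz": 0,"spin": 0},
    {"gripper": 0,"dx": 0,"dy": 0,"dz": 0,"spin": 0},
    {"gripper": 0,"dx": 0,"dy": 0,"dz": 0,"spin": 0},
    {"gripper": 0,"dx": 0,"dy": 0,"dz": 0,"spin": 0},
    {"gripper": 0,"dx": 0,"dy": 0,"dz": 0,"spin": 0}
  ]
}}

```text
time: 30.55
ee_pos: [0.5119, 0.0563, 0.1366]
eef_rot: [0.919, 0.395, 0.0, -0.0]
ft_force: [-0.9, -1.0, 5.0]
width: 0.0117
```

Request:
{"method": "arm_command", "body": {
  "increments": [
    {"gripper": 0,"dx": 0,"dy": 0,"dz": 0,"spin": 0},
    {"gripper": 0,"dx": 0,"dy": 0,"dz": 0,"spin": 0},
    {"gripper": 0,"dx": 0,"dy": 0,"dz": 0,"spin": 0},
    {"gripper": 0,"dx": 0,"dy": 0,"dz": 0,"spin": 0},
    {"gripper": 0,"dx": 0,"dy": 0,"dz": 0,"spin": 0},
    {"gripper": 0,"dx": 0,"dy": 0,"dz": 0,"spin": 0},
    {"gripper": 0,"dx": 0,"dy": 0,"dz": 0,"spin": 0},
    {"gripper": 0,"dx": 0,"dy": 0,"dz": 0,"spin": 0}
  ]
}}

```text
time: 31.55
ee_pos: [0.5119, 0.0563, 0.1365]
eef_rot: [0.919, 0.395, 0.0, -0.0]
ft_force: [-0.2, -0.4, 5.6]
width: 0.0118
```

```bash
python3 ram.py r11
```

```text
t 31.55 shift px 4 19.45 score 0.889 -> mm 74.8 px/mm 0.26
```

Request:
{"method": "arm_command", "body": {
  "increments": [
    {"gripper": 0,"dx": 0,"dy": 0,"dz": 0,"spin": 0},
    {"gripper": 0,"dx": 0,"dy": 0,"dz": 0,"spin": 0},
    {"gripper": 0,"dx": 0,"dy": 0,"dz": 0,"spin": 0},
    {"gripper": 0,"dx": 0,"dy": 0,"dz": 0,"spin": 0},
    {"gripper": 0,"dx": 0,"dy": 0,"dz": 0,"spin": 0},
    {"gripper": 0,"dx": 0,"dy": 0,"dz": 0,"spin": 0},
    {"gripper": 0,"dx": 0,"dy": 0,"dz": 0,"spin": 0},
    {"gripper": 0,"dx": 0,"dy": 0,"dz": 0,"spin": 0}
  ]
}}

```text
time: 32.6
ee_pos: [0.5118, 0.0563, 0.1366]
eef_rot: [0.919, 0.395, 0.0, -0.0]
ft_force: [-0.7, 0.1, 5.1]
width: 0.012
```

```bash
python3 ram.py r12; python3 st.py;python3 - <<'E'
import cv2
im=cv2.imread("pics/r12.png");cv2.imwrite("pics/r12z.png",cv2.resize(im[90:250,150:290],None,fx=3.7,fy=3.7))
E
```

```text
t 32.6 shift px 4 19.45 score 0.89 -> mm 74.8 px/mm 0.26
32.65 [0.5119 0.0563 0.1365] F [-0.4  0.1  6.3] T [ 0.    0.11 -0.02] yaw 46.51 0.0116
```

View pics/r12z.png

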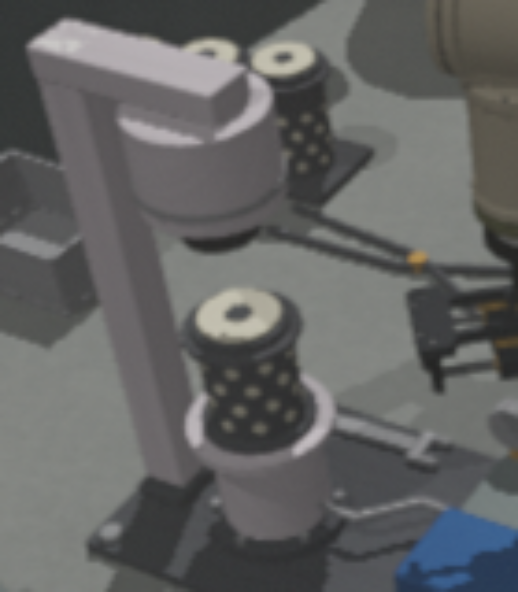

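The flask is fully down (74.8 mm, still after another second). Closing the screw clockwise.

Request:
{"method": "arm_command", "body": {
  "increments": [
    {"gripper": 0,"dx": 0,"dy": 0,"dz": 0,"spin": 3.5},
    {"gripper": 0,"dx": 0,"dy": 0,"dz": 0,"spin": 3.5},
    {"gripper": 0,"dx": 0,"dy": 0,"dz": 0,"spin": 3.5},
    {"gripper": 0,"dx": 0,"dy": 0,"dz": 0,"spin": 3.5},
    {"gripper": 0,"dx": 0,"dy": 0,"dz": 0,"spin": 3.5},
    {"gripper": 0,"dx": 0,"dy": 0,"dz": 0,"spin": 3.5},
    {"gripper": 0,"dx": 0,"dy": 0,"dz": 0,"spin": 3.5},
    {"gripper": 0,"dx": 0,"dy": 0,"dz": 0,"spin": 3.5}
  ]
}}

```text
time: 33.65
ee_pos: [0.512, 0.0561, 0.1366]
eef_rot: [0.987, 0.16, 0.0, 0.0]
ft_force: [1.4, -0.5, 4.9]
width: 0.0118
```

```bash
python3 st.py
```

```text
33.65 [0.512  0.0561 0.1366] F [ 1.4 -0.5  4.9] T [-0.18 -0.1   0.09] yaw 18.39 0.0118
```

Request:
{"method": "arm_command", "body": {
  "increments": [
    {"gripper": 0,"dx": 0,"dy": 0,"dz": 0,"spin": 1},
    {"gripper": 0,"dx": 0,"dy": 0,"dz": 0,"spin": 1},
    {"gripper": 0,"dx": 0,"dy": 0,"dz": 0,"spin": 1},
    {"gripper": 0,"dx": 0,"dy": 0,"dz": 0,"spin": 1},
    {"gripper": 0,"dx": 0,"dy": 0,"dz": 0,"spin": 0},
    {"gripper": 0,"dx": 0,"dy": 0,"dz": 0,"spin": 0},
    {"gripper": 0,"dx": 0,"dy": 0,"dz": 0,"spin": 0},
    {"gripper": 0,"dx": 0,"dy": 0,"dz": 0,"spin": 0}
  ]
}}

```text
time: 34.65
ee_pos: [0.5121, 0.056, 0.1366]
eef_rot: [0.992, 0.127, 0.0, 0.0]
ft_force: [0.8, -0.9, 5.4]
width: 0.0115
```

```bash
python3 st.py
```

```text
34.65 [0.5121 0.056  0.1366] F [ 0.8 -0.9  5.4] T [-0.12 -0.1  -0.03] yaw 14.54 0.0115
```

Request:
{"method": "arm_command", "body": {
  "increments": [
    {"gripper": 0,"dx": 0,"dy": 0,"dz": 0,"spin": 1},
    {"gripper": 0,"dx": 0,"dy": 0,"dz": 0,"spin": 1},
    {"gripper": 0,"dx": 0,"dy": 0,"dz": 0,"spin": 1},
    {"gripper": 0,"dx": 0,"dy": 0,"dz": 0,"spin": 0},
    {"gripper": 0,"dx": 0,"dy": 0,"dz": 0,"spin": 0},
    {"gripper": 0,"dx": 0,"dy": 0,"dz": 0,"spin": 0},
    {"gripper": 0,"dx": 0,"dy": 0,"dz": 0,"spin": 0},
    {"gripper": 0,"dx": 0,"dy": 0,"dz": 0,"spin": 0}
  ]
}}

```text
time: 35.65
ee_pos: [0.512, 0.056, 0.1366]
eef_rot: [0.995, 0.101, 0.0, 0.0]
ft_force: [0.7, -0.5, 5.4]
width: 0.0115
```

```bash
echo "print('jt7',s['joint_torque'][4:].round(3))">>st.py; python3 st.py
```

```text
35.65 [0.512  0.056  0.1366] F [ 0.7 -0.5  5.4] T [-0.2  -0.12 -0.02] yaw 11.54 0.0115
jt7 [-0.333  0.008 -0.001]
```

Request:
{"method": "arm_command", "body": {
  "increments": [
    {"gripper": 0,"dx": 0,"dy": 0,"dz": 0,"spin": 1},
    {"gripper": 0,"dx": 0,"dy": 0,"dz": 0,"spin": 1},
    {"gripper": 0,"dx": 0,"dy": 0,"dz": 0,"spin": 0},
    {"gripper": 0,"dx": 0,"dy": 0,"dz": 0,"spin": 0},
    {"gripper": 0,"dx": 0,"dy": 0,"dz": 0,"spin": 0},
    {"gripper": 0,"dx": 0,"dy": 0,"dz": 0,"spin": 0},
    {"gripper": 0,"dx": 0,"dy": 0,"dz": 0,"spin": 0},
    {"gripper": 0,"dx": 0,"dy": 0,"dz": 0,"spin": 0}
  ]
}}

```text
time: 36.65
ee_pos: [0.5121, 0.0559, 0.1366]
eef_rot: [0.997, 0.083, 0.0, 0.0]
ft_force: [-0.1, -1.0, 5.2]
width: 0.0115
```

```bash
python3 st.py
```

```text
36.65 [0.5121 0.0559 0.1366] F [-0.1 -1.   5.2] T [-0.22 -0.1   0.02] yaw 9.54 0.0115
jt7 [-0.354  0.003 -0.003]
```

Request:
{"method": "arm_command", "body": {
  "increments": [
    {"gripper": 0,"dx": 0,"dy": 0,"dz": 0,"spin": 0.5},
    {"gripper": 0,"dx": 0,"dy": 0,"dz": 0,"spin": 0.5},
    {"gripper": 0,"dx": 0,"dy": 0,"dz": 0,"spin": 0.5},
    {"gripper": 0,"dx": 0,"dy": 0,"dz": 0,"spin": 0.5},
    {"gripper": 0,"dx": 0,"dy": 0,"dz": 0,"spin": 0},
    {"gripper": 0,"dx": 0,"dy": 0,"dz": 0,"spin": 0},
    {"gripper": 0,"dx": 0,"dy": 0,"dz": 0,"spin": 0},
    {"gripper": 0,"dx": 0,"dy": 0,"dz": 0,"spin": 0}
  ]
}}

```text
time: 37.65
ee_pos: [0.512, 0.0559, 0.1365]
eef_rot: [0.998, 0.066, 0.0, 0.0]
ft_force: [0.2, -0.6, 5.1]
width: 0.0115
```

```bash
python3 st.py
```

```text
37.65 [0.512  0.0559 0.1365] F [ 0.2 -0.6  5.1] T [-0.2  -0.09  0.08] yaw 7.54 0.0115
jt7 [-0.393 -0.003 -0.029]
```

Request:
{"method": "arm_command", "body": {
  "increments": [
    {"gripper": 0,"dx": 0,"dy": 0,"dz": 0,"spin": 0.5},
    {"gripper": 0,"dx": 0,"dy": 0,"dz": 0,"spin": 0.5},
    {"gripper": 0,"dx": 0,"dy": 0,"dz": 0,"spin": 0.5},
    {"gripper": 0,"dx": 0,"dy": 0,"dz": 0,"spin": 0},
    {"gripper": 0,"dx": 0,"dy": 0,"dz": 0,"spin": 0},
    {"gripper": 0,"dx": 0,"dy": 0,"dz": 0,"spin": 0},
    {"gripper": 0,"dx": 0,"dy": 0,"dz": 0,"spin": 0},
    {"gripper": 0,"dx": 0,"dy": 0,"dz": 0,"spin": 0}
  ]
}}

```text
time: 38.65
ee_pos: [0.512, 0.0559, 0.1366]
eef_rot: [0.999, 0.053, 0.0, 0.0]
ft_force: [0.3, -1.3, 4.2]
width: 0.0118
```

```bash
python3 st.py
```

```text
38.65 [0.512  0.0559 0.1366] F [ 0.3 -1.3  4.2] T [-0.27 -0.1   0.05] yaw 6.04 0.0118
jt7 [-0.398 -0.009 -0.011]
```

```bash
python3 shot.py w13 .511 .0555 .18; python3 ram.py r13
```

```text
38.65 [0.51203951 0.05588953 0.13655448] [9.98611851e-01 5.26719188e-02 1.84854152e-04 7.74155889e-05] 0.0012319203177839153
316.5732209867839 264.9441860924664
crop 266 214
t 38.7 shift px 4 19.45 score 0.889 -> mm 74.8 px/mm 0.26
```

View pics/w13.png

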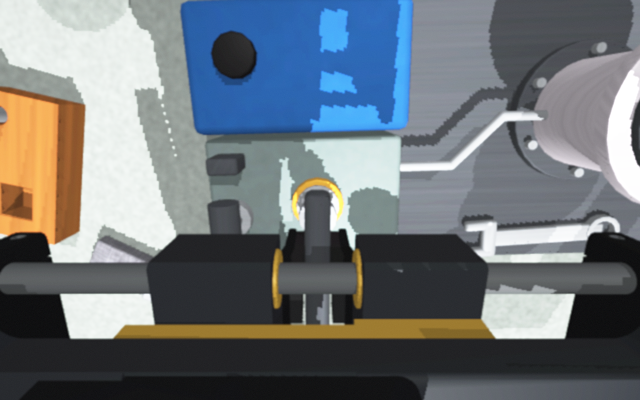

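Request:
{"method": "arm_command", "body": {
  "increments": [
    {"gripper": 0,"dx": 0,"dy": 0,"dz": 0,"spin": 0.5},
    {"gripper": 0,"dx": 0,"dy": 0,"dz": 0,"spin": 0.5},
    {"gripper": 0,"dx": 0,"dy": 0,"dz": 0,"spin": 0},
    {"gripper": 0,"dx": 0,"dy": 0,"dz": 0,"spin": 0},
    {"gripper": 0,"dx": 0,"dy": 0,"dz": 0,"spin": 0},
    {"gripper": 0,"dx": 0,"dy": 0,"dz": 0,"spin": 0},
    {"gripper": 0,"dx": 0,"dy": 0,"dz": 0,"spin": 0},
    {"gripper": 0,"dx": 0,"dy": 0,"dz": 0,"spin": 0}
  ]
}}

```text
time: 39.75
ee_pos: [0.5121, 0.0559, 0.1366]
eef_rot: [0.999, 0.044, 0.0, 0.0]
ft_force: [0.9, -0.0, 4.9]
width: 0.0114
```

```bash
python3 st.py
```

```text
39.75 [0.5121 0.0559 0.1366] F [ 0.9 -0.   4.9] T [-0.21 -0.08  0.01] yaw 5.03 0.0114
jt7 [-0.401 -0.014 -0.001]
```

Request:
{"method": "arm_command", "body": {
  "increments": [
    {"gripper": 0,"dx": 0,"dy": 0,"dz": 0,"spin": 0.5},
    {"gripper": 0,"dx": 0,"dy": 0,"dz": 0,"spin": 0.5},
    {"gripper": 0,"dx": 0,"dy": 0,"dz": 0,"spin": 0},
    {"gripper": 0,"dx": 0,"dy": 0,"dz": 0,"spin": 0},
    {"gripper": 0,"dx": 0,"dy": 0,"dz": 0,"spin": 0},
    {"gripper": 0,"dx": 0,"dy": 0,"dz": 0,"spin": 0},
    {"gripper": 0,"dx": 0,"dy": 0,"dz": 0,"spin": 0},
    {"gripper": 0,"dx": 0,"dy": 0,"dz": 0,"spin": 0}
  ]
}}

```text
time: 40.75
ee_pos: [0.5121, 0.0559, 0.1366]
eef_rot: [0.999, 0.035, 0.0, 0.0]
ft_force: [0.2, -0.8, 5.2]
width: 0.0113
```

```bash
python3 st.py
```

```text
40.75 [0.5121 0.0559 0.1366] F [ 0.2 -0.8  5.2] T [-0.23 -0.15  0.02] yaw 4.03 0.0113
jt7 [-0.415 -0.018 -0.006]
```

Request:
{"method": "arm_command", "body": {
  "increments": [
    {"gripper": 0,"dx": 0,"dy": 0,"dz": 0,"spin": 0.5},
    {"gripper": 0,"dx": 0,"dy": 0,"dz": 0,"spin": 0.5},
    {"gripper": 0,"dx": 0,"dy": 0,"dz": 0,"spin": 0.5},
    {"gripper": 0,"dx": 0,"dy": 0,"dz": 0,"spin": 0},
    {"gripper": 0,"dx": 0,"dy": 0,"dz": 0,"spin": 0},
    {"gripper": 0,"dx": 0,"dy": 0,"dz": 0,"spin": 0},
    {"gripper": 0,"dx": 0,"dy": 0,"dz": 0,"spin": 0},
    {"gripper": 0,"dx": 0,"dy": 0,"dz": 0,"spin": 0}
  ]
}}

```text
time: 41.75
ee_pos: [0.5121, 0.0558, 0.1366]
eef_rot: [1.0, 0.022, 0.0, 0.0]
ft_force: [0.8, -1.2, 5.0]
width: 0.0114
```

```bash
python3 st.py
```

```text
41.75 [0.5121 0.0558 0.1366] F [ 0.8 -1.2  5. ] T [-0.31 -0.09 -0.01] yaw 2.53 0.0114
jt7 [-0.434 -0.025 -0.011]
```

Request:
{"method": "arm_command", "body": {
  "increments": [
    {"gripper": 0,"dx": 0,"dy": 0,"dz": 0,"spin": 0.5},
    {"gripper": 0,"dx": 0,"dy": 0,"dz": 0,"spin": 0.5},
    {"gripper": 0,"dx": 0,"dy": 0,"dz": 0,"spin": 0.5},
    {"gripper": 0,"dx": 0,"dy": 0,"dz": 0,"spin": 0},
    {"gripper": 0,"dx": 0,"dy": 0,"dz": 0,"spin": 0},
    {"gripper": 0,"dx": 0,"dy": 0,"dz": 0,"spin": 0},
    {"gripper": 0,"dx": 0,"dy": 0,"dz": 0,"spin": 0},
    {"gripper": 0,"dx": 0,"dy": 0,"dz": 0,"spin": 0}
  ]
}}

```text
time: 42.75
ee_pos: [0.5121, 0.0558, 0.1366]
eef_rot: [1.0, 0.009, 0.0, 0.0]
ft_force: [1.0, -0.7, 4.1]
width: 0.0114
```

```bash
python3 st.py; python3 shot.py w14 .511 .0555 .18
```

```text
42.75 [0.5121 0.0558 0.1366] F [ 1.  -0.7  4.1] T [-0.37 -0.1   0.03] yaw 1.04 0.0114
jt7 [-0.464 -0.034 -0.034]
42.75 [0.51205957 0.05584862 0.13655928] [9.99958949e-01 9.05852201e-03 1.86094714e-04 9.91177295e-05] 0.001349735647342983
316.79665818938423 264.96137858543204
crop 266 214
```

View pics/w14z.png

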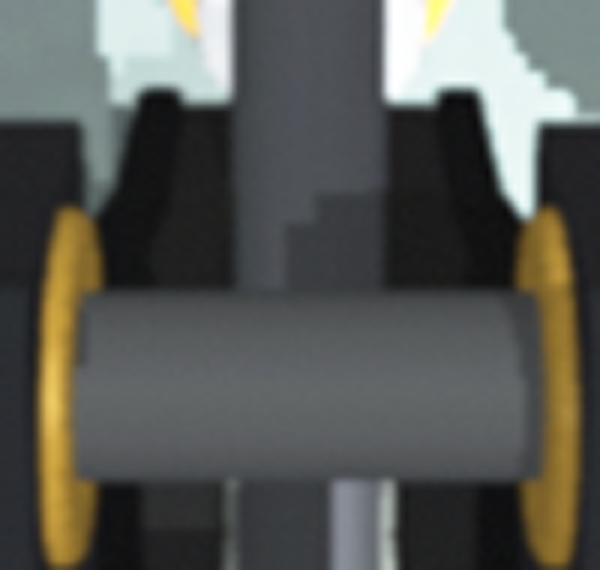

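```bash
cat > av.py <<'E'
from h import *
L=[]
for i in range(6):
    s=read_state();L.append(np.r_[s['ft_force'],s['torque'],s['joint_torque'][4:]]);cams.camera("scene")
print(s['time'],np.mean(L,0).round(3),np.std(L,0).round(3)[5])
E
python3 av.py
```

```text
43.05 [ 0.62  -1.212  4.949 -0.254 -0.099  0.023 -0.455 -0.033 -0.021] 0.027
```

Request:
{"method": "arm_command", "body": {
  "increments": [
    {"gripper": 0,"dx": 0,"dy": 0,"dz": 0,"spin": 0.5},
    {"gripper": 0,"dx": 0,"dy": 0,"dz": 0,"spin": 0.5},
    {"gripper": 0,"dx": 0,"dy": 0,"dz": 0,"spin": 0.5},
    {"gripper": 0,"dx": 0,"dy": 0,"dz": 0,"spin": 0.5},
    {"gripper": 0,"dx": 0,"dy": 0,"dz": 0,"spin": 0},
    {"gripper": 0,"dx": 0,"dy": 0,"dz": 0,"spin": 0},
    {"gripper": 0,"dx": 0,"dy": 0,"dz": 0,"spin": 0},
    {"gripper": 0,"dx": 0,"dy": 0,"dz": 0,"spin": 0}
  ]
}}

```text
time: 44.1
ee_pos: [0.5121, 0.0559, 0.1366]
eef_rot: [1.0, -0.008, 0.0, 0.0]
ft_force: [1.5, -2.1, 5.6]
width: 0.0115
```

```bash
python3 av.py
```

```text
44.35 [ 0.458 -1.478  5.318 -0.304 -0.108  0.245 -0.591 -0.046 -0.233] 0.039
```

Torque jumped to 0.245 N m over the last 2°, which suggests the stop. A small confirming nudge follows.

Request:
{"method": "arm_command", "body": {
  "increments": [
    {"gripper": 0,"dx": 0,"dy": 0,"dz": 0,"spin": 0.25},
    {"gripper": 0,"dx": 0,"dy": 0,"dz": 0,"spin": 0.25},
    {"gripper": 0,"dx": 0,"dy": 0,"dz": 0,"spin": 0},
    {"gripper": 0,"dx": 0,"dy": 0,"dz": 0,"spin": 0},
    {"gripper": 0,"dx": 0,"dy": 0,"dz": 0,"spin": 0},
    {"gripper": 0,"dx": 0,"dy": 0,"dz": 0,"spin": 0},
    {"gripper": 0,"dx": 0,"dy": 0,"dz": 0,"spin": 0},
    {"gripper": 0,"dx": 0,"dy": 0,"dz": 0,"spin": 0}
  ]
}}

```text
time: 45.4
ee_pos: [0.5121, 0.0559, 0.1366]
eef_rot: [1.0, -0.013, 0.0, 0.0]
ft_force: [0.8, -1.5, 5.2]
width: 0.0114
```

```bash
python3 av.py; python3 st.py
```

```text
45.65 [ 0.792 -1.509  5.013 -0.318 -0.134  0.264 -0.622 -0.048 -0.285] 0.049
45.7 [0.512  0.0558 0.1365] F [ 0.6 -1.5  5.6] T [-0.32 -0.16  0.23] yaw -1.44 0.0118
jt7 [-0.598 -0.05  -0.225]
```

Torque rises elastically with twist, about 0.1 N m per degree. So the screw is snug on its stop at about 0.27 N m. I'll relax the twist, let go and rise straight up.

Request:
{"method": "arm_command", "body": {
  "increments": [
    {"gripper": 0,"dx": 0,"dy": 0,"dz": 0,"spin": -1},
    {"gripper": 0,"dx": 0,"dy": 0,"dz": 0,"spin": -1},
    {"gripper": 0,"dx": 0,"dy": 0,"dz": 0,"spin": 0},
    {"gripper": 50,"dx": 0,"dy": 0,"dz": 0,"spin": 0},
    {"gripper": 50,"dx": 0,"dy": 0,"dz": 0,"spin": 0},
    {"gripper": 50,"dx": 0,"dy": 0,"dz": 0,"spin": 0},
    {"gripper": 50,"dx": 0,"dy": 0,"dz": 0,"spin": 0},
    {"gripper": 50,"dx": 0,"dy": 0,"dz": 0,"spin": 0}
  ]
}}

```text
time: 46.7
ee_pos: [0.5118, 0.056, 0.1364]
eef_rot: [1.0, 0.004, -0.0, -0.0]
ft_force: [0.1, 0.2, 0.4]
width: 0.0425
```

```bash
python3 st.py; python3 shot.py w15 .511 .0555 .18
```

```text
46.7 [0.5118 0.056  0.1364] F [0.1 0.2 0.4] T [ 0.05  0.06 -0.03] yaw 0.5 0.0425
jt7 [ 0.003 -0.08   0.001]
46.7 [0.5118319  0.05600041 0.1363622 ] [ 9.99990621e-01  4.33080602e-03 -5.22666543e-05 -3.01574090e-06] 0.0019083017304188086
317.1738510652744 264.73479329592914
crop 267 214
```

View pics/w15.png

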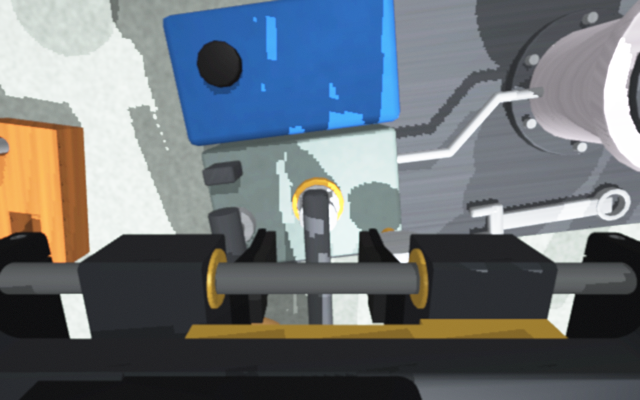

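Request:
{"method": "arm_command", "body": {
  "increments": [
    {"gripper": 50,"dx": 0,"dy": 0,"dz": -0.015,"spin": 0},
    {"gripper": 50,"dx": 0,"dy": 0,"dz": -0.03,"spin": 0},
    {"gripper": 50,"dx": 0,"dy": 0,"dz": -0.04,"spin": 0},
    {"gripper": 50,"dx": 0,"dy": 0,"dz": -0.045,"spin": 0},
    {"gripper": 50,"dx": -0.04,"dy": 0,"dz": 0,"spin": 0},
    {"gripper": 50,"dx": -0.05,"dy": 0,"dz": 0,"spin": 0},
    {"gripper": 50,"dx": -0.02,"dy": 0,"dz": 0,"spin": 0},
    {"gripper": 50,"dx": 0,"dy": 0,"dz": 0,"spin": 0}
  ]
}}

```text
time: 47.75
ee_pos: [0.4016, 0.0551, 0.2678]
eef_rot: [1.0, 0.004, 0.001, 0.001]
ft_force: [0.2, -0.2, -0.1]
width: 0.0436
```

```bash
python3 ram.py r16; python3 shot.py w16 .5117 .0557 .186
python3 - <<'E'
import cv2
im=cv2.imread("pics/r16.png");cv2.imwrite("pics/r16z.png",cv2.resize(im[90:250,150:340],None,fx=3.7,fy=3.7,interpolation=cv2.INTER_CUBIC))
E
```

```text
t 47.75 shift px 4 19.45 score 0.89 -> mm 74.8 px/mm 0.26
47.8 [0.40229843 0.05505176 0.26749934] [9.99990156e-01 4.25381929e-03 1.10727055e-03 6.06373967e-04] 0.04171935894436268
316.8806976738123 54.70943177638108
crop 266 4
```

View pics/r16z.png

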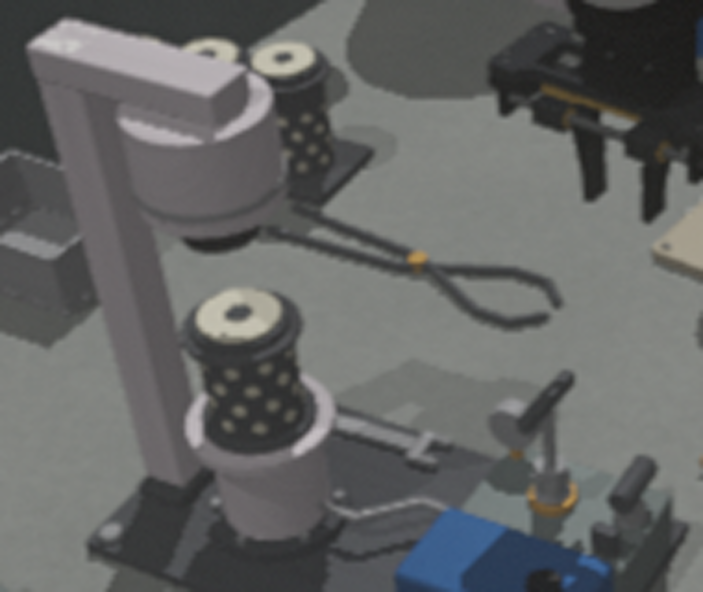

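View pics/w16.png

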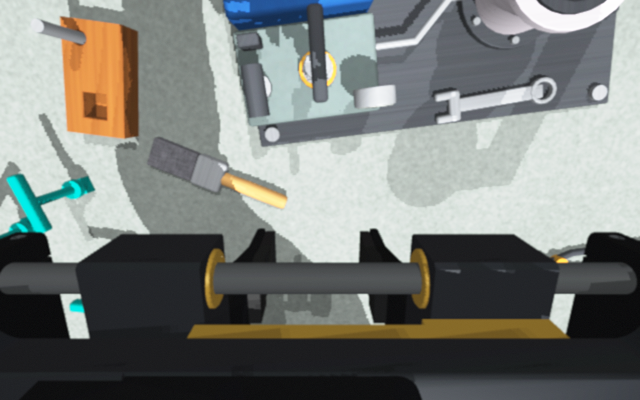

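Run:
```python
from h import *
import pickle
c=pickle.load(open("w16.pkl","rb"));im=cv2.imread("pics/w16.png")
cv2.imwrite("pics/w16y.png",cv2.resize(im[0:110,270:370],None,fx=5.4,fy=5.4,interpolation=cv2.INTER_CUBIC))
```

```text
(no output)
```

View pics/w16y.png

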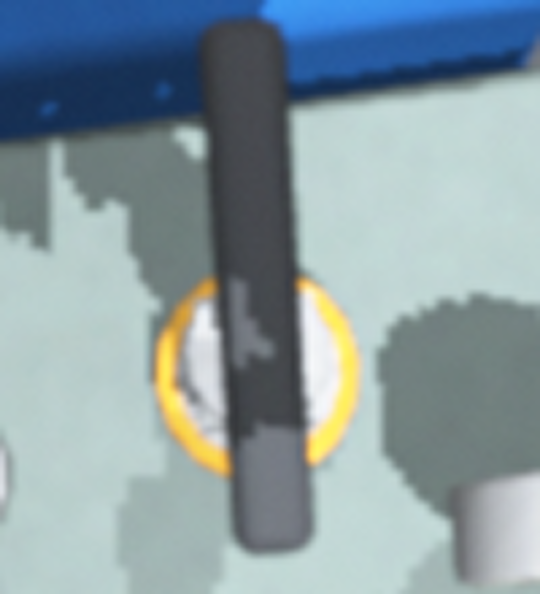

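Run:
```python
from bench import job
print(job.close_job())
```

```text
the job is handed in; nothing more can be done
None
```

The job is handed in: the flask is fully down, the release screw is closed snugly, and the key is standing on the screw. It took about 48 s on the robot's clock.

**What I did**
- **Pick-up:** My first close missed the key, because the fingertips sit about 24 mm higher than the reported TCP suggests. Nothing moved. I went 24 mm lower and gripped the bar on the second try.
- **Fitting:** The key went down over the tang until it rested on the collar, with about 5 N of push.
- **Lowering:** I turned the screw anticlockwise in small steps. The flask started down at about 34° of key turn, which includes the play in the slot. It sank at about 10 mm/s.
- **Closing:** I turned the screw clockwise until the torque rose against the stop, to about 0.27 N m. Then I eased off the twist, let go and lifted clear.

**Last checks**
- **Flask:** It had sunk 74.8 mm by image tracking, and read the same after the screw was closed and again after I let go.
- **Key:** It stands upright on the screw, with the gripper clear and touching nothing.
- **Other things on the bench:** The punch, brush, spanner and tongs looked undisturbed in the final pictures. The rest I did not check one by one.

**A mismatch**
The bar ended at about 4° yaw. From the measured starting angle of the tang (about 12.5°) and the slot play (about 6°), I expected the stop at about 6.7°. Either my angle measurement is a few degrees off or the screw was not quite on its stop at the start. In both cases the torque rise says it is closed.

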